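# Set the sine plate to 30 degrees on its gauge block

## Robot

A 6-joint arm with a two-finger parallel gripper is mounted at the origin on the work surface. World frame = base frame: x ahead of the robot, y to its left, z up, the work surface at z = 0. Lengths are in m, angles in rad, forces in N, time in s.
With the tool pointing down it reaches from about 0.35 to 0.975 m from the base axis. Payload 4.9 kg.
Tool frame: the origin (TCP) lies on the centre line of the jaws, within the pads' length; the fingertips stand 19 mm ahead of it and the grasp point (between the pads) is the TCP; z points along the fingers, y is the line along which they close (so a half turn about z gives the same grasp; the last joint's range is limited). The gripper opens to 85 mm and grips with 20 to 120 N. Pads are 22 mm wide; open, the fingers measure 114 mm over their backs; the gripper's body (76 mm by 85 mm) begins 54 mm behind the grasp point. The pads swing forward as they close: fully open they stand 13 mm farther back than shut.
Start: joints at [-1.262, 0.053, 1.613, -0, 1.476, -0.119], TCP at [0.259, -0.569, 0.223] pointing down, gripper open.
Joint ranges: [-3.01, 3.01], [-1.01, 2.22], [0.06, 2.58], [-1.02, 4.17], [0.09, 2.62], [-3.14, 3.14]. Speed limits (rad/s): [2.57, 2.57, 3.14, 3.14, 3.14, 3.14].

## Interface

Orientations are given as a unit quaternion [w, x, y, z].
In Python, from plant import state, grab_frame, ticket, spotter gives the robot as it stands.
- The arm moves only by the tool apply_moves, never from a script. Its argument "series" is a list of rows, each an object of numbers: "jaw": the closure, from 0 (fully open) to 1 (shut); "dx", "dy", "dz": the shift along the tool's x, y, z in mm; "turn": the turn about the tool's z in rad. A call has 1 to 5 rows; each row is the pose to reach, as a shift and turn from the pose commanded when the call began, along the tool's axes at that moment; what a row does not reach only later rows make up. A row lasts 1/12 s, in which the tool goes at most 41.7 mm and 7.16 degrees, less where a joint would pass 70% of its speed; a pose out of reach is approached as far as the arm can. A call with a gripper value outside its range is refused whole. The fingers move at their own pace and stop on an object; the grip force is fixed at half the most. Time passes only in rows, so rows that repeat a pose let the fingers close. It gives the time, the measured TCP pose, the force, the opening and the grip force at its end, in the units of the state.
- state(): the state, without advancing time (a new reading comes with each control period).
- grab_frame(name): name is "scene" or "top" or "wrist"; returns a dict with "pixels" (384x512x3 uint8, red, green, blue), "mtx" (3x3 intrinsics, pixels), "camera_from_world" (4x4, takes a point from world to camera coordinates). Camera axes: x right, y down, z forward; pixel columns grow to the right and rows downward; lengths in m; the calibration is good to about 2 mm. A picture is of the moment at which its call begins. There is no depth.
- ticket.job_done(): hands the job in; it is judged then, once.
Trained networks look in a picture, given as the dict that the camera call returned (one of the last four; its "shot" number tells which), for a name from the list of things; names that differ only in an ending like _2 or _b are one class to them, and where a whole thing is asked for, a point or a joint stands for the part that bears it (a point fixed in the world has none). Each returns a list of dicts, best first, with "conf" (0 to 1); they miss things now and then, are a little off and sometimes report something else, mostly with a low value. They report only what shows in the picture. A call takes as long as a camera call. They do not tell look-alikes from the thing itself.
- spotter.outline_of(picture, target): "region" (384x512 bool, what is visible of it) and "extent" ([left, top, right, bottom] in pixels, round what is visible of it).
The state is a dict: "time": time; "joint_pos": joint angles; "joint_vel": joint speeds; "joint_efforts": joint torques, N m; "tool_pos": TCP position; "tool_rot": TCP orientation; "contact_force": force on the tool from outside, world axes, zero at the start; "ft_torque": the same for the moment, N m; "gripper_width": opening from 0.0 (shut) to 1.0 (fully open); "grasp_force": force on a finger pad.
Only numpy, scipy, OpenCV 4.12 (cv2) and the standard library are available. Lean on these libraries where they do the work, as an engineer would, in place of code of your own. Each camera call takes 0.05 s, during which the arm holds its last target. There are 200 camera calls.

## Task

Set the hinged sine plate to 30 degrees for the next marking job: raise the plate, stand the one gauge block that gives 30 degrees upright on the base, midway along where the plate's end roller comes down, then fold the plate back down until its roller bears on the block, and let go. The pivot is stiff and the plate stays wherever it is left, so feel for the contact and press gently, without ramming the block. Leave the other blocks and the loose disc where they are.

Things in the scene. Friction and masses are not known exactly. Their poses are not given: they have to be found in the camera images.
- sine_base: Steel base of the sine plate, fixed to the bench: 150 (x) x 110 (y) x 20 mm high. Origin: centre of its underside; z up. Its +x end carries the hinge between two 46 mm high cheeks (9 mm thick, 110 mm apart over their outer faces, small screw heads outside); its -x end lies under the plate's free end and faces the robot's side, turned by up to 23 degrees.
- hinge (a point): Middle of the hinge axis: 60 mm towards +x from the base's centre, 30 mm above its underside (10 mm above its top face); axes as the base's, the hinge along y. With the plate at angle a, the end roller's axis lies 100*cos(a) mm to the -x side of it and 100*sin(a) mm above it.
- plate: Hinged plate. Origin on the hinge axis, same place as hinge; its x, y, z agree with the base's when it lies flat (roller on the base). Its angle is its pitch about the base's y: 0 flat, growing as the free (-x) end rises; end stop 1.75 rad, just past upright. Stiff pivot: about 6 to 12 N at the free edge raises it, 2 to 7 N pushes it down; it stays where it is left.
- plate_edge (a point): Middle of the upper edge of the plate's free end. The plate: aluminium with a grid of holes, 12 mm thick, 100 mm wide. When flat, its underside is 8 mm and its top 20 mm above the hinge axis; it reaches from 12 mm behind the axis to 132 mm in front (-x). The last 22 mm beyond the roller are free and can be hooked from below.
- roller (a point): Centre of the steel roller fixed under the plate near its free end: 20 mm diameter, 90 mm long, parallel to the hinge, its axis 100 mm from the hinge axis. With the plate flat it rests on the base's top, so a block of height h under it gives the angle asin(h/100 mm).
- tray: Wooden tray with a grey liner, fixed: 290 (x) x 115 (y) mm, liner 8 mm above the bench, rim 13 mm high. Origin: centre of its underside. The three gauge blocks stand upright on the liner in a row along its x, 65 to 105 mm apart, in any order.
- block_34: Square steel gauge block, 24 x 24 x 34.2 mm high, 0.15 kg. Origin: centre of its underside, z up along its height.
- block_50: Square steel gauge block, 24 x 24 x 50 mm high, 0.23 kg. Origin: centre of its underside, z up along its height.
- block_64: Square steel gauge block, 24 x 24 x 64.3 mm high, 0.29 kg. Origin: centre of its underside, z up along its height.
- disc: Loose steel disc with a bore, 60 mm diameter, 10 mm high, a part waiting to be marked. Origin: centre of its underside. Out of the way beyond the work (x over 0.73 m) are a fixed grey control box and a black mouse, up to 76 mm high.
Mind the look-alikes: they are no part of the job. What is shaped like the block_50 but orange or yellow is not meant.

How it is judged:
By the outcome, as a careful person would: the job done as asked, in the order asked, and still so for the second after the job is handed in, with the robot touching nothing.
It also fails if it takes over 72 s, if anything falls off the work surface, if the arm or the gripper's body presses on something with over 40 N, if the wrist force passes 120 N, or if a joint passes its speed limit or range.

## Working session

There is one attempt and no reset: what is moved stays moved. The work goes in short steps, Python scripts to look and compute and a tool call to move; the robot and the scene stay as the last step left them, time stands still between calls to the robot, and variables do not carry over. Pictures are saved under pics/ and viewed, at most 10 in all, crops included, and the job is handed in when it is done.

Besides the shell and the picture viewer there is one more tool, called after "Emit:" by a JSON object that holds its "op" and its "data". apply_moves: Moves the arm, as the interface text tells. Its arguments: {"type":"object","properties":{"series":{"type":"array","items":{"type":"object","properties":{"jaw":{"type":"number"},"dx":{"type":"number"},"dy":{"type":"number"},"dz":{"type":"number"},"turn":{"type":"number"}}}}},"required":["series"]}

```bash
mkdir -p pics; ls; cat > h.py <<'E'
import numpy as np, cv2
from plant import state, grab_frame, ticket, spotter
from scipy.spatial.transform import Rotation as R
def save(f,name,crop=None,s=1):
    im=f["pixels"][:,:,::-1]
    if crop: im=im[crop[1]:crop[3],crop[0]:crop[2]]
    cv2.imwrite("pics/"+name,cv2.resize(im,None,fx=s,fy=s,interpolation=cv2.INTER_CUBIC))
def proj(f,P):
    P=np.atleast_2d(P);T=f["camera_from_world"]
    c=P@T[:3,:3].T+T[:3,3]; u=c@f["mtx"].T
    return u[:,:2]/u[:,2:]
def onz(f,uv,z):
    T=f["camera_from_world"];Rm=T[:3,:3];C=-Rm.T@T[:3,3]
    d=Rm.T@np.linalg.inv(f["mtx"])@np.array([uv[0],uv[1],1.])
    return C+d*(z-C[2])/d[2]
def st():
    s=state();q=s["tool_rot"];M=R.from_quat([q[1],q[2],q[3],q[0]]).as_matrix()
    return s,np.array(s["tool_pos"]),M
E
python3 - <<'E'
from h import *
s,p,M=st();print(s["time"],p,M.round(3))
ims=[]
for n in("scene","top"):
    f=grab_frame(n);save(f,n+"0.png",s=1.5)
    T=f["camera_from_world"];print(n,(-T[:3,:3].T@T[:3,3]).round(3))
    for t in("sine_base","plate","roller","tray","block_50","block_34","block_64","disc"):
        for d in spotter.outline_of(f,t)[:4]:
            r=d["region"];ys,xs=np.nonzero(r);print(t,round(d["conf"],2),np.round(d["extent"]),xs.mean().round(1),ys.mean().round(1),onz(f,(xs.mean(),ys.mean()),.03).round(3), f["pixels"][r].mean(0).round())
E
```

```text
pics
0.0 [ 0.25907857 -0.56807432  0.22167772] [[ 0.91   0.415 -0.001]
 [ 0.415 -0.91   0.002]
 [ 0.    -0.002 -1.   ]]
scene [1.019 0.052 0.476]
sine_base 0.57 [120. 168. 202. 270.] 159.5 220.8 [ 0.549 -0.158  0.03 ] [196. 200. 203.]
sine_base 0.2 [127. 167. 190. 257.] 158.0 212.8 [ 0.528 -0.167  0.03 ] [210. 214. 218.]
plate 0.83 [124. 170. 194. 255.] 158.1 212.9 [ 0.529 -0.167  0.03 ] [210. 213. 217.]
roller 0.85 [125. 171. 193. 257.] 158.3 212.6 [ 0.528 -0.167  0.03 ] [211. 214. 218.]
tray 0.89 [303. 206. 429. 352.] 360.4 284.4 [0.642 0.181 0.03 ] [136. 125. 127.]
block_50 0.86 [298. 155. 310. 182.] 304.7 168.1 [0.34  0.096 0.03 ] [175. 157.  46.]
block_50 0.8 [368. 273. 399. 317.] 381.3 295.3 [0.658 0.209 0.03 ] [136. 135. 136.]
block_50 0.7 [349. 244. 373. 272.] 361.0 258.8 [0.59  0.188 0.03 ] [143. 143. 145.]
block_50 0.69 [330. 205. 352. 237.] 340.3 221.2 [0.503 0.161 0.03 ] [140. 139. 138.]
block_34 0.86 [298. 155. 310. 182.] 304.7 168.1 [0.34  0.096 0.03 ] [175. 157.  46.]
block_34 0.8 [368. 273. 399. 317.] 381.3 295.3 [0.658 0.209 0.03 ] [136. 135. 136.]
block_34 0.7 [349.
[... 1421 characters left out ...]
 0.03 ] [168. 170. 173.]
block_34 0.77 [149. 188. 168. 209.] 159.2 199.5 [0.509 0.163 0.03 ] [196. 197. 201.]
block_34 0.72 [116. 265. 134. 282.] 125.1 271.1 [0.377 0.218 0.03 ] [216. 168.  64.]
block_34 0.72 [182. 284. 200. 302.] 189.1 294.1 [0.339 0.1   0.03 ] [236. 234.  89.]
block_64 0.82 [131. 104. 152. 128.] 139.6 115.1 [0.672 0.21  0.03 ] [168. 170. 173.]
block_64 0.77 [149. 188. 168. 209.] 159.2 199.5 [0.509 0.163 0.03 ] [196. 197. 201.]
block_64 0.72 [116. 265. 134. 282.] 125.1 271.1 [0.377 0.218 0.03 ] [216. 168.  64.]
block_64 0.72 [182. 284. 200. 302.] 189.1 294.1 [0.339 0.1   0.03 ] [236. 234.  89.]
disc 0.65 [228. 130. 260. 162.] 243.0 145.1 [0.617 0.011 0.03 ] [226. 233. 237.]
```

View pics/scene0.png

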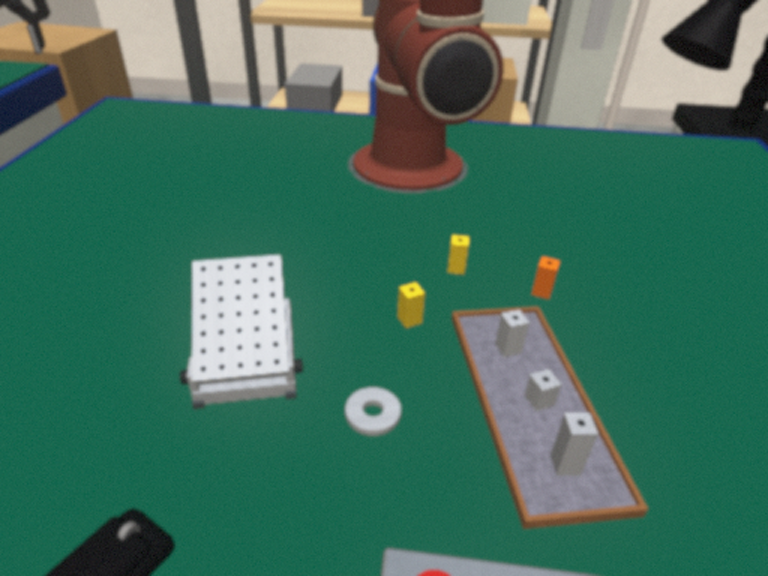

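View pics/top0.png

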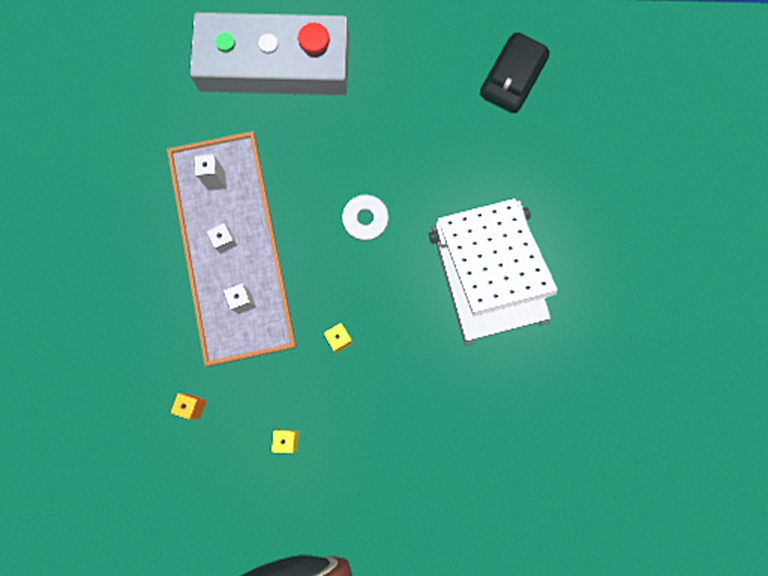

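The scene and top pictures show the sine plate around top (495,270)/1.5, with its hinge towards +x and the plate partly raised. There are six candidates for block_50, in 1.5x scene pixels:
- grey (512,333), medium height
- grey (543,390), short
- grey (575,443), tall
- yellow (459,254) and (411,305)
- orange (546,277)

By the description, I choose the grey medium one at (512,333). I'll check it with a close crop and a model fit.

```bash
python3 - <<'E'
from h import *
a=grab_frame("scene");b=grab_frame("top")
A=cv2.resize(a["pixels"][160:275,115:210],None,fx=4,fy=4,interpolation=3)
B=cv2.resize(b["pixels"][125:240,280:380],None,fx=4,fy=4,interpolation=3)
C=np.zeros((130,800,3),np.uint8)
c1=cv2.resize(a["pixels"][200:240,320:420],None,fx=3.2,fy=3.2,interpolation=3)
c2=cv2.resize(b["pixels"][180:220,110:220],None,fx=3.2,fy=3.2,interpolation=3)
C[:128,:c1.shape[1]]=c1;C[:128,330:330+c2.shape[1]]=c2
D=np.zeros((460,800,3),np.uint8);D[:,:380]=A;D[:,390:790]=B
cv2.imwrite("pics/m1.png",np.vstack([D,C])[:,:,::-1])
np.savez("cal.npz",**{k+n:v[n] for k,v in(("a",a),("b",b)) for n in("mtx","camera_from_world")})
E
```

```text
(no output)
```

View pics/m1.png

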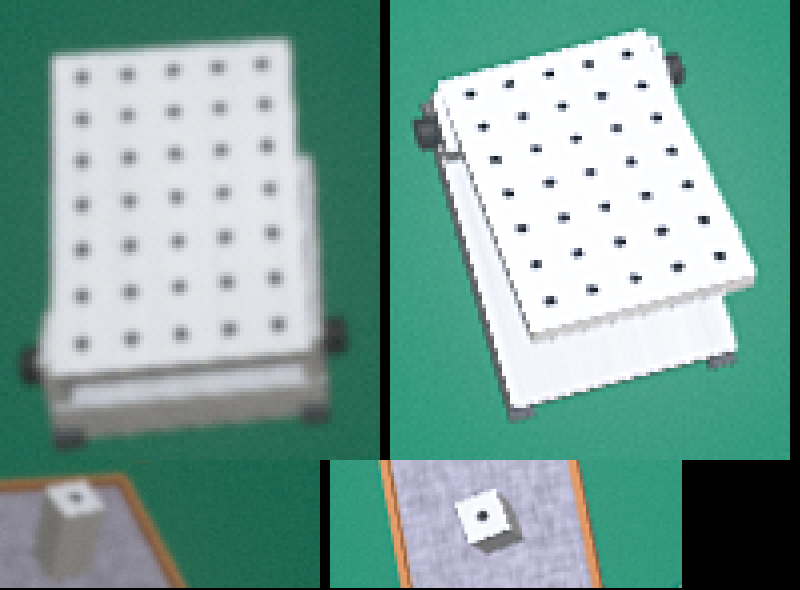

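The crop confirms the medium grey steel block, standing in the tray at about scene (342,215) and top (158,197). The plate is partly raised. Next I fit the poses.

```bash
cat > fit.py <<'E'
from h import *
from scipy.optimize import least_squares
z=np.load("cal.npz");a={"mtx":z["amtx"],"camera_from_world":z["acamera_from_world"]};b={"mtx":z["bmtx"],"camera_from_world":z["bcamera_from_world"]}
def W(v,P):
    c,s=np.cos(v[2]),np.sin(v[2]);P=np.atleast_2d(P)
    return np.c_[v[0]+c*P[:,0]-s*P[:,1],v[1]+s*P[:,0]+c*P[:,1],P[:,2]]
def PL(a_,P):
    P=np.atleast_2d(P);c,s=np.cos(a_),np.sin(a_)
    return np.c_[.06+P[:,0]*c+P[:,2]*s,P[:,1],.03-P[:,0]*s+P[:,2]*c]
if __name__=="__main__":
    A=lambda L:np.array(L)/4+[115,160]
    B=lambda L:(np.array(L)-[390,0])/4+[280,125]
    pc=np.array([[-.132,-.05,.02],[-.132,.05,.02],[.012,-.05,.02],[.012,.05,.02]])
    sa=A([[52,55],[291,40],[46,377],[308,351]])
    tb=B([[755,277],[529,332],[656,32],[434,83]])
    bb=B([[736,352],[510,408]])
    def r(v):
        Pw=W(v,PL(v[3],pc));bw=W(v,[[-.075,-.055,.02],[-.075,.055,.02]])
        return np.r_[proj(a,Pw)-sa,proj(b,Pw)-tb,proj(b,bw)-bb].ravel()
    for g in(.1,.4):
        s=least_squares(r,[.56,-.155,.2,g],loss="soft_l1");print("base x y yaw a",s.x.round(4));print(s.fun.reshape(-1,2).round(1).tolist())
    v=s.x
    print("edge",W(v,PL(v[3],[[-.132,0,.02]])),"hinge",W(v,[[.06,0,.03]]))
    ta=(np.array([[47,490],[82,480],[103,508],[68,517]])-[0,460])/3.2+[320,200]
    tt=(np.array([[457,503],[495,489],[510,530],[473,545]])-[330,460])/3.2+[110,180]
    q=.012*np.array([[1,1],[1,-1],[-1,-1],[-1,1]])
    ra=ta[[2,1,0,3]] # guess order free: compare centres + top corners
    def r2(v):
        P=W(v,np.c_[q,np.full(4,v[3])])
        return np.r_[proj(b,P)-tt, [proj(a,P).mean(0)-ta.mean(0)]*np.ones((2,1))].ravel()
    s=least_squares(r2,[.505,.16,.1,.058]);print("block x y yaw topz",s.x.round(4),s.fun.reshape(-1,2).round(1).tolist())
    v=s.x
    # base: project for check
    print(proj(a,W(v,np.c_[q,np.full(4,.008)])).round(0).tolist(), proj(a,W(v,np.c_[q,np.full(4,v[3])])).round(0).tolist())
E
python3 fit.py
```

```text
base x y yaw a [ 0.5527 -0.1516  0.2686  0.4339]
[[0.9, -0.2], [-0.5, -0.2], [0.2, -1.2], [-0.5, -0.5], [-0.1, -0.3], [0.0, 0.0], [-2.7, -0.3], [1.4, -0.5], [0.0, -0.3], [-0.0, -0.1]]
base x y yaw a [ 0.5527 -0.1516  0.2686  0.4339]
[[0.9, -0.2], [-0.5, -0.2], [0.2, -1.2], [-0.5, -0.5], [-0.1, -0.3], [0.0, 0.0], [-2.7, -0.3], [1.4, -0.5], [0.0, -0.3], [-0.0, -0.1]]
edge [[ 0.5031973  -0.16520914  0.10364239]] hinge [[ 0.61056268 -0.13565459  0.03      ]]
block x y yaw topz [0.5086 0.1607 0.4037 0.0563] [[-0.5, 0.6], [0.2, 0.1], [0.0, -0.5], [-1.0, -0.3], [-0.6, 0.0], [-0.6, 0.0]]
[[347.0, 236.0], [335.0, 238.0], [329.0, 229.0], [341.0, 227.0]] [[352.0, 215.0], [340.0, 218.0], [333.0, 209.0], [346.0, 207.0]]
```

```bash
cat > go.py <<'E'
import sys
from fit import *
V=[.5527,-.1516,.2686]
def go(bx,by,z,yaw=V[2],frame=V):
    s,p,M=st();t=W(frame,[[bx,by,z]])[0];d=M.T@(t-p)*1000
    cy=np.arctan2(M[1,0],M[0,0]);print("move",d.round(1),"turn",round(-(yaw-cy),3),"F",np.round(s["contact_force"],1),"t",s["time"])
def where():
    s,p,M=st();c,q=np.cos(V[2]),np.sin(V[2]);e=p-[V[0],V[1],0]
    return np.round([c*e[0]+q*e[1],-q*e[0]+c*e[1],e[2]],4)
E
python3 -c "
from go import *
go(-.095,0,.22);go(-.095,0,.10);print(where())"
```

```text
move [ 346.2 -272.8    2.9] turn 0.159 F [-0.8  0.1  0.1] t 1.0
move [ 346.2 -272.8  122.9] turn 0.159 F [-0.8  0.1  0.1] t 1.0
[-0.3936 -0.3242  0.2229]
```

Emit:
{"op": "apply_moves", "data": {"series": [{"dx": 33, "dy": -25, "jaw": 1}, {"dx": 65, "dy": -50, "jaw": 1}, {"dx": 97, "dy": -76, "jaw": 1}, {"dx": 130, "dy": -101, "jaw": 1}, {"dx": 162, "dy": -126, "jaw": 1}]}}

```text
invalid input at $.series[0]: expected keys jaw, dx, dy, dz, turn
```

Emit:
{"op": "apply_moves", "data": {"series": [{"dx": 33, "dy": -25, "jaw": 1}, {"dx": 65, "dy": -50, "jaw": 1}, {"dx": 97, "dy": -76, "jaw": 1}, {"dx": 130, "dy": -101, "jaw": 1}, {"dx": 162, "dy": -126, "jaw": 1}]}}

```text
invalid input at $.series[0]: expected keys jaw, dx, dy, dz, turn
```

Emit:
{"op": "apply_moves", "data": {"series": [{"dx": 11, "dy": -11, "turn": 0.08, "jaw": 1}, {"dx": 22, "dy": -21, "turn": 0.16, "jaw": 1}, {"dx": 22, "dy": -21, "turn": 0.16, "jaw": 1}, {"dx": 22, "dy": -21, "turn": 0.16, "jaw": 1}]}}

```text
invalid input at $.series[0]: expected keys jaw, dx, dy, dz, turn
```

```bash
python3 -c "
from go import *
go(-.09,0,.10);print(where());s=state();print(s['gripper_width'])"
```

```text
move [ 351.1 -272.   122.9] turn 0.159 F [-0.8  0.1  0.1] t 1.0
[-0.3936 -0.3242  0.2229]
0.9963947640418852
```

Emit:
{"op": "apply_moves", "data": {"series": [{"dx": 33, "dy": -25, "dz": 0, "turn": 0, "jaw": 1}, {"dx": 65, "dy": -50, "dz": 0, "turn": 0, "jaw": 1}, {"dx": 97, "dy": -76, "dz": 0, "turn": 0, "jaw": 1}, {"dx": 130, "dy": -101, "dz": 0, "turn": 0, "jaw": 1}, {"dx": 162, "dy": -126, "dz": 0, "turn": 0, "jaw": 1}]}}

```text
time: 1.42
tool_pos: [0.3549, -0.3851, 0.223]
tool_rot: [0.0, 0.977, 0.212, 0.0]
contact_force: [0.8, 0.2, 0.6]
gripper_width: 0.297
grasp_force: 0.0
```

Emit:
{"op": "apply_moves", "data": {"series": [{"dx": 33, "dy": -25, "dz": 0, "turn": 0, "jaw": 1}, {"dx": 65, "dy": -50, "dz": 0, "turn": 0, "jaw": 1}, {"dx": 97, "dy": -76, "dz": 0, "turn": 0, "jaw": 1}, {"dx": 130, "dy": -101, "dz": 0, "turn": 0, "jaw": 1}, {"dx": 162, "dy": -126, "dz": 0, "turn": 0, "jaw": 1}]}}

```text
time: 1.83
tool_pos: [0.4501, -0.2031, 0.2233]
tool_rot: [0.0, 0.977, 0.212, 0.0]
contact_force: [1.0, 0.2, 0.4]
gripper_width: -0.001
grasp_force: 0.0
```

Emit:
{"op": "apply_moves", "data": {"series": [{"dx": 11, "dy": -11, "dz": 0, "turn": 0.08, "jaw": 1}, {"dx": 22, "dy": -21, "dz": 0, "turn": 0.16, "jaw": 1}, {"dx": 22, "dy": -21, "dz": 0, "turn": 0.16, "jaw": 1}]}}

```text
time: 2.08
tool_pos: [0.4617, -0.1743, 0.223]
tool_rot: [-0.0, 0.991, 0.135, 0.0]
contact_force: [-0.2, -0.4, -0.5]
gripper_width: 0.001
grasp_force: 0.0
```

```bash
python3 -c "
from go import *
go(-.09,0,.10);print(where());s=state();print(s['gripper_width'])"
```

```text
move [  3.7   2.3 123. ] turn 0.001 F [-0.2 -0.4 -0.5] t 2.0833
[-0.0938  0.0023  0.223 ]
0.0005056626578169996
```

Emit:
{"op": "apply_moves", "data": {"series": [{"dx": 0, "dy": 2, "dz": 40, "turn": 0, "jaw": 1}, {"dx": 0, "dy": 2, "dz": 80, "turn": 0, "jaw": 1}, {"dx": 0, "dy": 2, "dz": 120, "turn": 0, "jaw": 1}, {"dx": 4, "dy": 2, "dz": 123, "turn": 0, "jaw": 1}, {"dx": 8, "dy": 2, "dz": 123, "turn": 0, "jaw": 1}]}}

```text
time: 2.5
tool_pos: [0.4671, -0.176, 0.0974]
tool_rot: [-0.002, 0.991, 0.133, -0.003]
contact_force: [0.2, 1.0, 1.1]
gripper_width: 0.001
grasp_force: 0.0
```

Emit:
{"op": "apply_moves", "data": {"series": [{"dx": 5, "dy": 0, "dz": 0, "turn": 0, "jaw": 1}, {"dx": 10, "dy": 0, "dz": 0, "turn": 0, "jaw": 1}, {"dx": 14, "dy": 0, "dz": 0, "turn": 0, "jaw": 1}, {"dx": 17, "dy": 0, "dz": 0, "turn": 0, "jaw": 1}, {"dx": 17, "dy": 0, "dz": 0, "turn": 0, "jaw": 1}]}}

```text
time: 2.92
tool_pos: [0.4871, -0.1724, 0.1017]
tool_rot: [0.001, 0.991, 0.134, 0.001]
contact_force: [0.3, -0.3, -0.4]
gripper_width: -0.005
grasp_force: 0.0
```

```bash
python3 -c "
from go import *
print(where(),state()['contact_force'])
f=grab_frame('scene');save(f,'s2.png',(90,110,240,280),4)"
```

```text
[-0.0688 -0.0026  0.1017] [ 0.30222255 -0.26047212 -0.42243146]
```

View pics/s2.png

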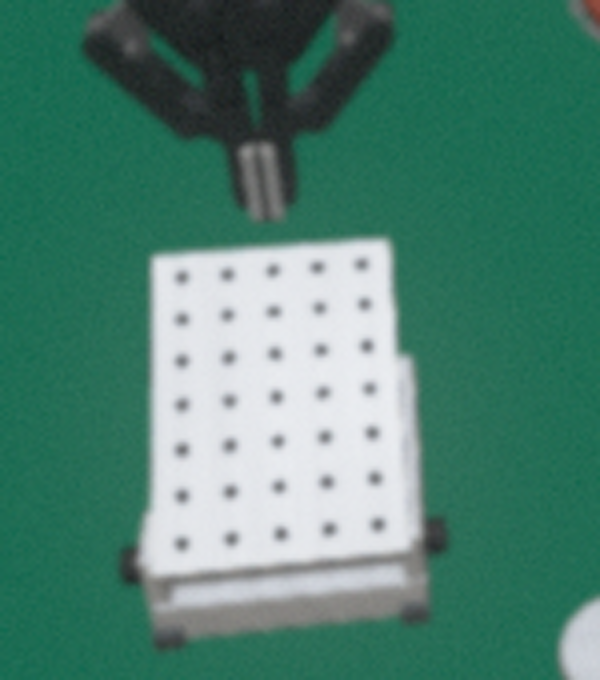

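The scene crop shows the closed fingertips at about (265,218), with green between them and the plate's free edge at (270,245), so there is no contact yet. I check this against the model.

```bash
python3 -c "
from go import *
s,p,M=st()
f=grab_frame('scene')
for n,P in (('tcp',p),('tip',p+M[:,2]*.019),('edge',W(V,PL(.4339,[[-.132,0,.02]]))[0])): print(n,P.round(3),((proj(f,P)-[90,110])*4).round())
"
```

```text
tcp [ 0.486 -0.172  0.101] [[271. 229.]]
tip [ 0.486 -0.172  0.082] [[276. 264.]]
edge [ 0.503 -0.165  0.104] [[273. 247.]]
```

```bash
python3 -c "
from go import *
s,p,M=st()
b=grab_frame('top');w=grab_frame('wrist');a=grab_frame('scene')
L=[('tcp',p),('tip',p+M[:,2]*.019),('edgeL',W(V,PL(.4339,[[-.132,.05,.02]]))[0]),('edgeR',W(V,PL(.4339,[[-.132,-.05,.02]]))[0])]
for n,P in L:
  for f in(a,b,w):
    u=proj(f,P)[0]; print(n,u.round(0)); 
T=w['camera_from_world'];print((-T[:3,:3].T@T[:3,3]).round(3))
im=np.hstack([cv2.resize(w['pixels'],(400,300)),cv2.resize(b['pixels'][110:260,240:440],(400,300))]);im2=cv2.resize(a['pixels'][60:260,60:326],(400,300))
im=np.vstack([im,np.hstack([im2,im2*0])])
cv2.imwrite('pics/m2.png',im[:,:,::-1])
"
```

```text
tcp [158. 167.]
tcp [347. 211.]
tcp [261. 231.]
tip [159. 176.]
tip [345. 213.]
tip [260. 219.]
edgeL [187. 170.]
edgeL [315. 208.]
edgeL [167. 203.]
edgeR [129. 174.]
edgeR [371. 194.]
edgeR [347. 202.]
[ 0.548 -0.155  0.251]
```

View pics/m2.png

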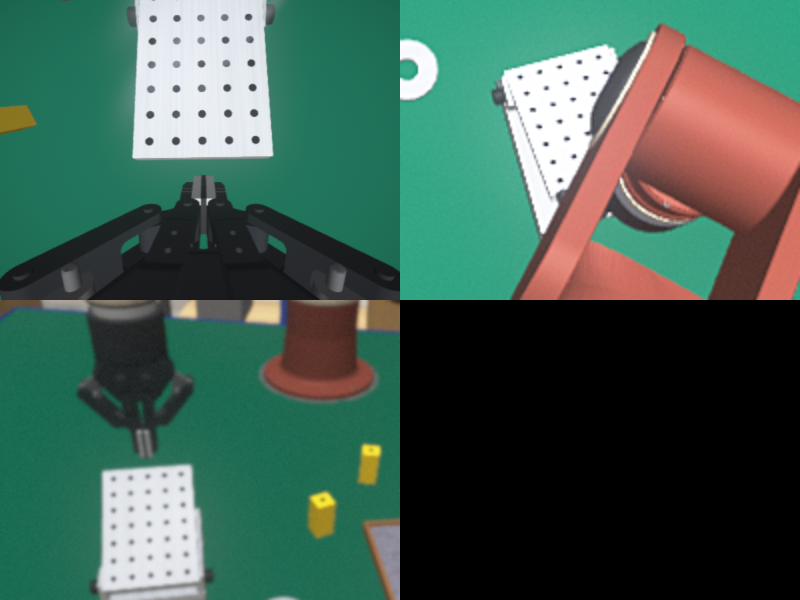

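The wrist and scene views put the closed tips at about wrist (260,226) and scene (156,163). That doesn't match the 19 mm model, so I triangulate.

```bash
python3 -c "
from go import *
s,p,M=st();print(p,where(),s['gripper_width'],s['time'])
w=grab_frame('wrist');a=grab_frame('scene')
P=lambda f:f['mtx']@f['camera_from_world'][:3]
for ua,uw in (((156.4,163.4),(260,226)),((156.4,163.4),(260,222)),((156.4,165),(260,226))):
  X=cv2.triangulatePoints(P(w),P(a),np.array(uw,float).reshape(2,1),np.array(ua,float).reshape(2,1));X=(X[:3]/X[3]).ravel();d=X-p;c,q=np.cos(V[2]),np.sin(V[2]);print(X.round(3),'rel base x,y,z',[round(k*1000,1) for k in(c*d[0]+q*d[1],-q*d[0]+c*d[1],d[2])], proj(w,X).round(),proj(a,X).round())
# tips edge column profile
g=cv2.cvtColor(a['pixels'],cv2.COLOR_RGB2GRAY);print(a['pixels'][150:176,156].tolist())
g=w['pixels'];print(g[210:240,254].tolist())
"
```

```text
[ 0.48535506 -0.17200919  0.09995747] [-0.0703 -0.0018  0.1   ] -0.002095643581624294 3.1667
[ 0.495 -0.17   0.115] rel base x,y,z [np.float64(9.6), np.float64(-0.3), np.float64(15.0)] [[261. 226.]] [[157. 163.]]
[ 0.497 -0.169  0.117] rel base x,y,z [np.float64(12.5), np.float64(-0.1), np.float64(16.8)] [[260. 222.]] [[156. 163.]]
[ 0.493 -0.171  0.111] rel base x,y,z [np.float64(7.9), np.float64(-0.7), np.float64(10.7)] [[262. 226.]] [[157. 165.]]
[[100, 102, 99], [101, 102, 101], [99, 99, 99], [92, 92, 90], [87, 89, 87], [82, 83, 84], [79, 82, 79], [82, 85, 83], [82, 82, 80], [82, 83, 81], [81, 83, 81], [82, 85, 84], [89, 90, 90], [91, 94, 92], [83, 91, 87], [68, 96, 86], [53, 102, 86], [45, 111, 86], [46, 114, 90], [50, 116, 94], [65, 121, 102], [123, 154, 144], [183, 198, 197], [221, 225, 228], [227, 229, 233], [221, 225, 228]]
[[59, 126, 106], [58, 126, 105], [57, 125, 105], [57, 125, 105], [57, 125, 104], [57, 126, 105], [56, 125, 104], [55, 124, 103], [54, 124, 103], [53, 124, 102], [54, 124, 102], [53, 124, 102], [53, 124, 102], [57, 121, 101], [84, 108, 102], [107, 112, 112], [109, 113, 113], [109, 112, 113], [109, 112, 112], [109, 112, 112], [109, 112, 112], [108, 112, 111], [108, 111, 111], [108, 111, 111], [108, 111, 111], [107, 111, 111], [107, 110, 110], [107, 110, 110], [107, 110, 110], [106, 110, 109]]
```

Emit:
{"op": "apply_moves", "data": {"series": [{"dx": -6, "dy": 0, "dz": 0, "turn": 0, "jaw": 1}, {"dx": -8, "dy": -2, "dz": 10, "turn": 0, "jaw": 1}, {"dx": -8, "dy": -2, "dz": 25, "turn": 0, "jaw": 1}, {"dx": -8, "dy": -2, "dz": 30, "turn": 0, "jaw": 1}, {"dx": -8, "dy": -2, "dz": 30, "turn": 0, "jaw": 1}]}}

```text
time: 3.68
tool_pos: [0.4753, -0.1713, 0.0674]
tool_rot: [-0.001, 0.991, 0.133, -0.002]
contact_force: [-0.2, -0.4, -0.0]
gripper_width: 0.005
grasp_force: 0.0
```

```bash
python3 -c "
from go import *
s,p,M=st();print(p,where(),s['contact_force'])
w=grab_frame('wrist');a=grab_frame('scene')
print(proj(w,p),proj(w,p+M[:,2]*.019))
im=np.hstack([cv2.resize(w['pixels'],(400,300)),cv2.resize(a['pixels'][60:260,60:326],(400,300))])
cv2.imwrite('pics/m3.png',im[:,:,::-1])
g=w['pixels'];print(g[210:240,254].tolist())
"
```

```text
[ 0.47533106 -0.17134127  0.06742723] [-0.0798  0.0015  0.0674] [-0.20722933 -0.39922344 -0.01972665]
[[260.26676249 231.36803892]] [[260.24806658 219.61984729]]
[[59, 125, 106], [58, 126, 105], [58, 125, 105], [57, 125, 104], [57, 125, 104], [56, 124, 104], [56, 125, 104], [55, 124, 103], [54, 124, 102], [54, 123, 103], [53, 123, 101], [53, 123, 102], [53, 124, 102], [57, 120, 101], [84, 108, 102], [106, 111, 111], [109, 112, 112], [108, 112, 112], [108, 112, 111], [108, 111, 112], [109, 112, 112], [108, 111, 111], [108, 111, 111], [108, 111, 111], [107, 110, 110], [106, 109, 110], [107, 110, 110], [107, 110, 110], [107, 110, 110], [107, 110, 109]]
```

View pics/m3.png

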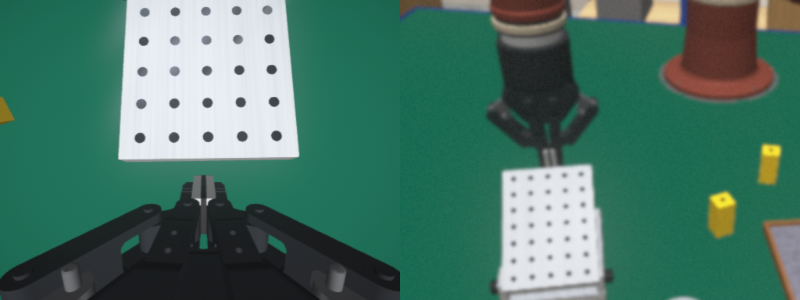

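The tips now sit in front of and below the plate's free edge, hidden behind it in the scene view. I push towards +x and feel for contact.

Emit:
{"op": "apply_moves", "data": {"series": [{"dx": 5, "dy": 1, "dz": 0, "turn": 0, "jaw": 1}, {"dx": 10, "dy": 1, "dz": 0, "turn": 0, "jaw": 1}, {"dx": 14, "dy": 1, "dz": -1, "turn": 0, "jaw": 1}, {"dx": 17, "dy": 1, "dz": -3, "turn": 0, "jaw": 1}, {"dx": 17, "dy": 1, "dz": -3, "turn": 0, "jaw": 1}]}}

```text
time: 4.2
tool_pos: [0.4913, -0.1697, 0.072]
tool_rot: [0.001, 0.991, 0.134, -0.005]
contact_force: [-10.4, -5.1, 1.6]
gripper_width: -0.002
grasp_force: 5.7
```

```bash
python3 -c "
from go import *
s,p,M=st();print(where(),s['contact_force'])"
```

```text
[-0.064  -0.0012  0.072 ] [-10.37251355  -5.11226843   1.56543325]
```

Emit:
{"op": "apply_moves", "data": {"series": [{"dx": 4, "dy": 0, "dz": -5, "turn": 0, "jaw": 1}, {"dx": 8, "dy": 0, "dz": -11, "turn": 0, "jaw": 1}, {"dx": 13, "dy": 0, "dz": -18, "turn": 0, "jaw": 1}, {"dx": 19, "dy": 0, "dz": -24, "turn": 0, "jaw": 1}, {"dx": 25, "dy": 0, "dz": -31, "turn": 0, "jaw": 1}]}}

```text
time: 4.62
tool_pos: [0.5143, -0.1631, 0.1029]
tool_rot: [0.0, 0.991, 0.134, -0.006]
contact_force: [-10.1, -4.7, 0.9]
gripper_width: -0.004
grasp_force: 5.8
```

```bash
python3 -c "
from go import *
s,p,M=st();print(where(),s['contact_force'])
w=grab_frame('wrist');a=grab_frame('scene')
im=np.hstack([cv2.resize(w['pixels'],(400,300)),cv2.resize(a['pixels'][60:260,60:326],(400,300))])
cv2.imwrite('pics/m4.png',im[:,:,::-1])
"
```

```text
[-0.0401 -0.0009  0.1029] [-10.14381685  -4.66513584   0.94011921]
```

View pics/m4.png

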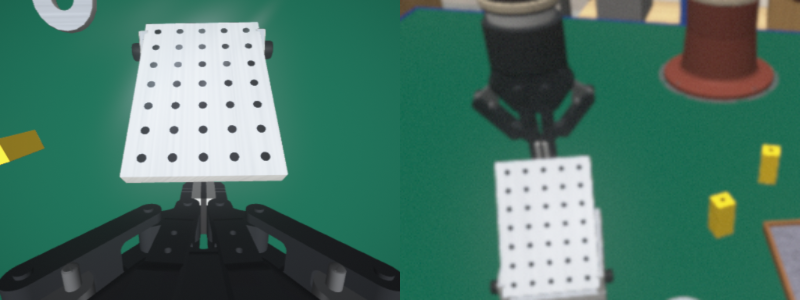

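The plate is rising, with a contact force of about 11 N. I continue along the arc.

Emit:
{"op": "apply_moves", "data": {"series": [{"dx": 7, "dy": 0, "dz": -7, "turn": 0, "jaw": 1}, {"dx": 16, "dy": 0, "dz": -14, "turn": 0, "jaw": 1}, {"dx": 27, "dy": 0, "dz": -21, "turn": 0, "jaw": 1}, {"dx": 39, "dy": 0, "dz": -27, "turn": 0, "jaw": 1}, {"dx": 52, "dy": 0, "dz": -32, "turn": 0, "jaw": 1}]}}

```text
time: 5.13
tool_pos: [0.5664, -0.148, 0.1347]
tool_rot: [-0.001, 0.991, 0.133, -0.003]
contact_force: [-6.5, -1.6, -3.5]
gripper_width: -0.0
grasp_force: 2.8
```

Emit:
{"op": "apply_moves", "data": {"series": [{"dx": 12, "dy": 0, "dz": -4, "turn": 0, "jaw": 1}, {"dx": 25, "dy": 0, "dz": -6, "turn": 0, "jaw": 1}, {"dx": 38, "dy": 0, "dz": -7, "turn": 0, "jaw": 1}, {"dx": 50, "dy": 0, "dz": -7, "turn": 0, "jaw": 1}, {"dx": 57, "dy": 0, "dz": -7, "turn": 0, "jaw": 1}]}}

```text
time: 5.55
tool_pos: [0.6215, -0.1326, 0.1405]
tool_rot: [-0.001, 0.991, 0.134, -0.004]
contact_force: [-5.9, -2.0, -3.8]
gripper_width: 0.002
grasp_force: 2.9
```

```bash
python3 -c "
from go import *
s,p,M=st();print(where(),s['contact_force'])
w=grab_frame('wrist');a=grab_frame('scene')
im=np.hstack([cv2.resize(w['pixels'],(400,300)),cv2.resize(a['pixels'][60:260,60:326],(400,300))])
cv2.imwrite('pics/m5.png',im[:,:,::-1])
"
```

```text
[0.0714 0.     0.1405] [-5.92312614 -1.98341942 -3.83533757]
```

View pics/m5.png

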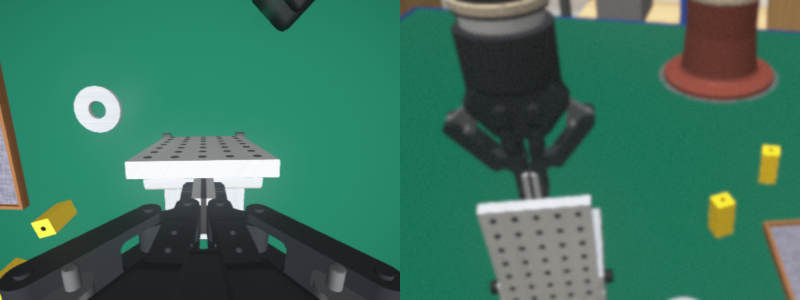

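The plate now stands about upright (wrist: edge at (200,168), underside and roller below it). It reached here with about 7 N and no roller contact, so the shut tips must lie around TCP level. I'll retreat and touch clear bench with shut jaws to calibrate the tip height.

Emit:
{"op": "apply_moves", "data": {"series": [{"dx": -30, "dy": 0, "dz": 0, "turn": 0, "jaw": 1}, {"dx": -70, "dy": 0, "dz": 0, "turn": 0, "jaw": 1}, {"dx": -108, "dy": -15, "dz": 0, "turn": 0, "jaw": 1}, {"dx": -140, "dy": -40, "dz": 0, "turn": 0, "jaw": 1}, {"dx": -165, "dy": -70, "dz": 0, "turn": 0, "jaw": 1}]}}

```text
time: 6.07
tool_pos: [0.4445, -0.1101, 0.1438]
tool_rot: [0.001, 0.991, 0.132, 0.001]
contact_force: [-0.5, -0.2, 0.6]
gripper_width: 0.001
grasp_force: 0.0
```

Emit:
{"op": "apply_moves", "data": {"series": [{"dx": -15, "dy": -34, "dz": 10, "turn": 0, "jaw": 1}, {"dx": -15, "dy": -34, "dz": 40, "turn": 0, "jaw": 1}, {"dx": -15, "dy": -34, "dz": 75, "turn": 0, "jaw": 1}, {"dx": -15, "dy": -34, "dz": 100, "turn": 0, "jaw": 1}, {"dx": -15, "dy": -34, "dz": 105, "turn": 0, "jaw": 1}]}}

```text
time: 6.48
tool_pos: [0.4196, -0.0794, 0.0347]
tool_rot: [-0.001, 0.991, 0.134, -0.002]
contact_force: [-0.3, 0.8, 0.1]
gripper_width: 0.0
grasp_force: 0.0
```

Emit:
{"op": "apply_moves", "data": {"series": [{"dx": 0, "dy": 0, "dz": 0, "turn": 0, "jaw": 1}, {"dx": 0, "dy": 0, "dz": 0, "turn": 0, "jaw": 1}]}}

```text
time: 6.65
tool_pos: [0.4234, -0.081, 0.0396]
tool_rot: [0.001, 0.991, 0.133, 0.001]
contact_force: [0.0, -0.3, 0.7]
gripper_width: -0.001
grasp_force: 0.0
```

Emit:
{"op": "apply_moves", "data": {"series": [{"dx": 0, "dy": 0, "dz": 5, "turn": 0, "jaw": 1}, {"dx": 0, "dy": 0, "dz": 10, "turn": 0, "jaw": 1}, {"dx": 0, "dy": 0, "dz": 15, "turn": 0, "jaw": 1}, {"dx": 0, "dy": 0, "dz": 17, "turn": 0, "jaw": 1}, {"dx": 0, "dy": 0, "dz": 17, "turn": 0, "jaw": 1}]}}

```text
time: 7.07
tool_pos: [0.4216, -0.0805, 0.0204]
tool_rot: [-0.0, 0.991, 0.133, -0.0]
contact_force: [-0.5, 0.3, 0.5]
gripper_width: 0.002
grasp_force: 0.0
```

Emit:
{"op": "apply_moves", "data": {"series": [{"dx": 0, "dy": 0, "dz": 3, "turn": 0, "jaw": 1}, {"dx": 0, "dy": 0, "dz": 3, "turn": 0, "jaw": 1}]}}

```text
time: 7.23
tool_pos: [0.4218, -0.0805, 0.0175]
tool_rot: [-0.0, 0.991, 0.133, -0.0]
contact_force: [0.2, -0.1, -0.3]
gripper_width: 0.001
grasp_force: 0.0
```

Emit:
{"op": "apply_moves", "data": {"series": [{"dx": 0, "dy": 0, "dz": 2, "turn": 0, "jaw": 1}, {"dx": 0, "dy": 0, "dz": 2, "turn": 0, "jaw": 1}]}}

```text
time: 7.4
tool_pos: [0.4219, -0.0805, 0.0156]
tool_rot: [-0.0, 0.991, 0.134, -0.0]
contact_force: [-0.3, 1.1, -0.4]
gripper_width: 0.001
grasp_force: 0.0
```

```bash
python3 -c "
from go import *
for i in range(4):
  s,p,M=st();print(p.round(4),np.round(s['contact_force'],1),np.round(s['joint_pos'],4)); grab_frame('wrist')"
```

```text
[ 0.4219 -0.0805  0.0156] [-0.3  1.1 -0.4] [-0.3622 -0.1974  2.2204  0.      1.119   0.9408]
[ 0.4219 -0.0805  0.0157] [ 0.4 -0.9  0.6] [-0.3622 -0.1976  2.2204 -0.      1.1192  0.9408]
[ 0.422  -0.0806  0.0159] [-1.   0.5  0.5] [-0.3622 -0.1977  2.2203  0.      1.1192  0.9408]
[ 0.4221 -0.0806  0.0159] [-0.2 -0.3 -0.8] [-0.3622 -0.1979  2.2202  0.      1.1192  0.9408]
```

Emit:
{"op": "apply_moves", "data": {"series": [{"dx": 0, "dy": 0, "dz": 2, "turn": 0, "jaw": 1}, {"dx": 0, "dy": 0, "dz": 4, "turn": 0, "jaw": 1}, {"dx": 0, "dy": 0, "dz": 5, "turn": 0, "jaw": 1}, {"dx": 0, "dy": 0, "dz": 5, "turn": 0, "jaw": 1}]}}

```text
time: 7.93
tool_pos: [0.4217, -0.0805, 0.0105]
tool_rot: [-0.0, 0.991, 0.133, -0.0]
contact_force: [-0.1, -0.1, 1.1]
gripper_width: 0.004
grasp_force: 0.0
```

Emit:
{"op": "apply_moves", "data": {"series": [{"dx": 0, "dy": 0, "dz": 2, "turn": 0, "jaw": 1}, {"dx": 0, "dy": 0, "dz": 4, "turn": 0, "jaw": 1}, {"dx": 0, "dy": 0, "dz": 4, "turn": 0, "jaw": 1}]}}

```text
time: 8.18
tool_pos: [0.4217, -0.0804, 0.0064]
tool_rot: [-0.0, 0.991, 0.134, -0.0]
contact_force: [0.1, -0.3, 0.0]
gripper_width: -0.002
grasp_force: 0.0
```

Emit:
{"op": "apply_moves", "data": {"series": [{"dx": 0, "dy": 0, "dz": 2, "turn": 0, "jaw": 1}, {"dx": 0, "dy": 0, "dz": 4, "turn": 0, "jaw": 1}, {"dx": 0, "dy": 0, "dz": 4, "turn": 0, "jaw": 1}]}}

```text
time: 8.43
tool_pos: [0.4217, -0.0804, 0.0025]
tool_rot: [-0.0, 0.991, 0.134, -0.0]
contact_force: [0.3, -0.4, 0.2]
gripper_width: 0.001
grasp_force: 0.0
```

Emit:
{"op": "apply_moves", "data": {"series": [{"dx": 0, "dy": 0, "dz": 2, "turn": 0, "jaw": 1}, {"dx": 0, "dy": 0, "dz": 4, "turn": 0, "jaw": 1}, {"dx": 0, "dy": 0, "dz": 4, "turn": 0, "jaw": 1}]}}

```text
time: 8.68
tool_pos: [0.4217, -0.0804, -0.0015]
tool_rot: [-0.0, 0.991, 0.134, -0.0]
contact_force: [-0.9, -0.9, -0.1]
gripper_width: 0.001
grasp_force: 0.0
```

Emit:
{"op": "apply_moves", "data": {"series": [{"dx": 0, "dy": 0, "dz": 2, "turn": 0, "jaw": 1}, {"dx": 0, "dy": 0, "dz": 3, "turn": 0, "jaw": 1}, {"dx": 0, "dy": 0, "dz": 3, "turn": 0, "jaw": 1}]}}

```text
time: 8.93
tool_pos: [0.4218, -0.0805, -0.0044]
tool_rot: [-0.0, 0.991, 0.133, -0.0]
contact_force: [-0.1, 0.3, -0.5]
gripper_width: -0.002
grasp_force: 0.0
```

Emit:
{"op": "apply_moves", "data": {"series": [{"dx": 0, "dy": 0, "dz": 2, "turn": 0, "jaw": 1}, {"dx": 0, "dy": 0, "dz": 3, "turn": 0, "jaw": 1}, {"dx": 0, "dy": 0, "dz": 3, "turn": 0, "jaw": 1}]}}

```text
time: 9.18
tool_pos: [0.4218, -0.0805, -0.0074]
tool_rot: [-0.0, 0.991, 0.133, -0.0]
contact_force: [-0.6, 0.0, 0.3]
gripper_width: 0.001
grasp_force: 0.0
```

Emit:
{"op": "apply_moves", "data": {"series": [{"dx": 0, "dy": 0, "dz": 2, "turn": 0, "jaw": 1}, {"dx": 0, "dy": 0, "dz": 3, "turn": 0, "jaw": 1}, {"dx": 0, "dy": 0, "dz": 3, "turn": 0, "jaw": 1}]}}

```text
time: 9.43
tool_pos: [0.4223, -0.0807, -0.0084]
tool_rot: [-0.0, 0.991, 0.134, -0.001]
contact_force: [-6.6, 2.2, 15.4]
gripper_width: -0.002
grasp_force: 7.4
```

```bash
python3 -c "
from go import *
s,p,M=st();print(p.round(4),np.round(s['contact_force'],1))
w=grab_frame('wrist');a=grab_frame('scene')
im=np.hstack([cv2.resize(w['pixels'],(400,300)),cv2.resize(a['pixels'][60:260,100:366],(400,300))])
cv2.imwrite('pics/m6.png',im[:,:,::-1])
print(proj(a,[.422,-.08,0]),proj(a,p))
"
```

```text
[ 0.4223 -0.0807 -0.0084] [-6.6  2.2 15.4]
[[217.14472499 194.63157157]] [[216.93308704 197.87504969]]
```

View pics/m6.png

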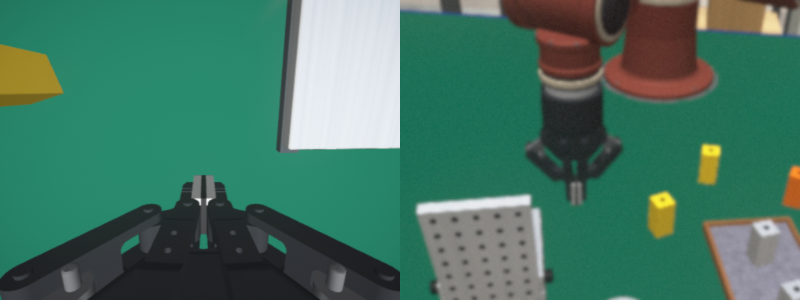

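Touch is at reported z = -8 mm, so the shut tips are 8 mm above the reported TCP: true z is reported + 27 mm. The lateral position agrees in the scene view, with the tip at (217,195) as predicted. I use this offset from here on and go to fetch the block.

Emit:
{"op": "apply_moves", "data": {"series": [{"dx": 0, "dy": 0, "dz": -20, "turn": 0, "jaw": 1}, {"dx": 0, "dy": 0, "dz": -55, "turn": 0, "jaw": 1}, {"dx": 0, "dy": 0, "dz": -90, "turn": 0, "jaw": 0.47}, {"dx": 0, "dy": 0, "dz": -110, "turn": -0.07, "jaw": 0.47}, {"dx": 0, "dy": 0, "dz": -110, "turn": -0.135, "jaw": 0.47}]}}

```text
time: 9.95
tool_pos: [0.4258, -0.0819, 0.106]
tool_rot: [0.003, 0.979, 0.202, 0.005]
contact_force: [0.0, -0.2, 0.7]
gripper_width: 0.418
grasp_force: 0.0
```

```bash
python3 -c "
from go import *
go(0,0,.100,.404,[.5086,.1607,0]);print(state()['tool_pos'])"
```

```text
move [ 171.9 -190.2    5.9] turn 0.002 F [ 0.  -0.2  0.7] t 9.95
[ 0.425766   -0.08193479  0.10596261]
```

Emit:
{"op": "apply_moves", "data": {"series": [{"dx": 26, "dy": -28, "dz": 0, "turn": 0, "jaw": 0.47}, {"dx": 53, "dy": -57, "dz": 0, "turn": 0, "jaw": 0.47}, {"dx": 80, "dy": -86, "dz": 0, "turn": 0, "jaw": 0.47}, {"dx": 107, "dy": -115, "dz": 0, "turn": 0, "jaw": 0.47}, {"dx": 132, "dy": -142, "dz": 0, "turn": 0, "jaw": 0.47}]}}

```text
time: 10.37
tool_pos: [0.4883, 0.1039, 0.1]
tool_rot: [-0.0, 0.98, 0.2, 0.0]
contact_force: [0.8, -1.0, 0.6]
gripper_width: 0.529
grasp_force: 0.0
```

Emit:
{"op": "apply_moves", "data": {"series": [{"dx": 24, "dy": -26, "dz": 0, "turn": 0, "jaw": 0.47}, {"dx": 42, "dy": -46, "dz": 0, "turn": 0, "jaw": 0.47}, {"dx": 42, "dy": -46, "dz": 0, "turn": 0, "jaw": 0.47}, {"dx": 42, "dy": -46, "dz": 0, "turn": 0, "jaw": 0.47}]}}

```text
time: 10.7
tool_pos: [0.5084, 0.1617, 0.0996]
tool_rot: [0.0, 0.98, 0.201, -0.0]
contact_force: [0.2, -0.5, 0.2]
gripper_width: 0.529
grasp_force: 0.0
```

```bash
python3 -c "
from go import *
go(0,0,.010,.404,[.5086,.1607,0]);s,p,M=st();print(p)
w=grab_frame('wrist')
for d in spotter.outline_of(w,'block_50')[:4]: print(d['conf'],np.round(d['extent']),w['pixels'][d['region']].mean(0).round())
v=[.5086,.1607,.404];q=.012*np.array([[1,1],[1,-1],[-1,-1],[-1,1]])
print(proj(w,W(v,np.c_[q,np.full(4,.058)])).round(),proj(w,W(v,np.c_[q,np.full(4,.008)])).round())
print(proj(w,p+[0,0,.027]),proj(w,p+[0,0,.008]))
save(w,'w7.png',s=1.5)"
```

```text
move [-0.2  1.  89.6] turn 0.001 F [ 0.2 -0.5  0.2] t 10.7
[0.50841378 0.16168791 0.09962486]
0.96 [246. 180. 284. 227.] [215. 216. 218.]
0.64 [354. 263. 376. 274.] [169. 151.  55.]
0.62 [250.  73. 289. 112.] [234. 237. 241.]
[[245. 193.]
 [279. 193.]
 [278. 224.]
 [246. 224.]] [[248. 178.]
 [275. 178.]
 [275. 203.]
 [248. 203.]]
[[260.73461447 253.55876139]] [[260.65076827 237.17573526]]
```

View pics/w7.png

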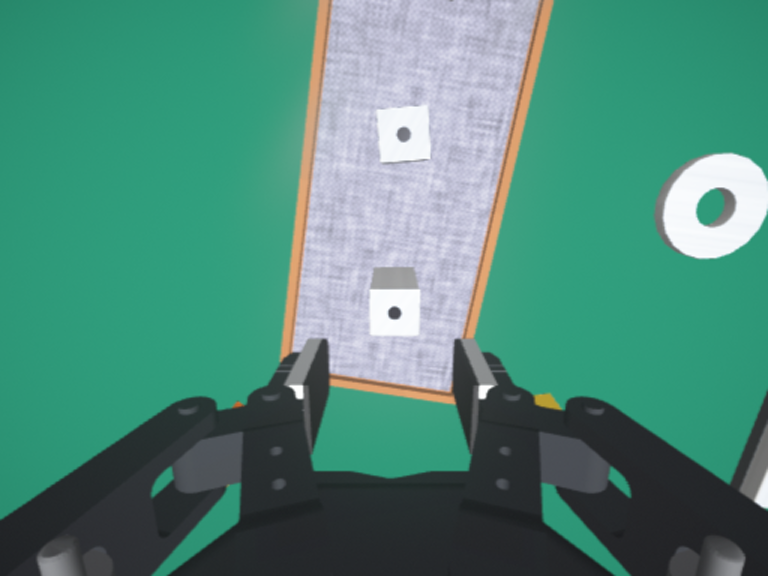

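The wrist view shows block_50 with its top face at (395,312)/1.5, matching the prediction and centred between the open pads. The jaws are clear of the short block at (403,135). I descend and grip.

Emit:
{"op": "apply_moves", "data": {"series": [{"dx": 0, "dy": 1, "dz": 35, "turn": 0, "jaw": 0.47}, {"dx": 0, "dy": 1, "dz": 65, "turn": 0, "jaw": 0.47}, {"dx": 0, "dy": 1, "dz": 85, "turn": 0, "jaw": 0.47}, {"dx": 0, "dy": 1, "dz": 90, "turn": 0, "jaw": 0.47}, {"dx": 0, "dy": 1, "dz": 90, "turn": 0, "jaw": 0.47}]}}

```text
time: 11.22
tool_pos: [0.5069, 0.1583, 0.008]
tool_rot: [-0.0, 0.98, 0.199, -0.002]
contact_force: [0.5, -0.6, 0.3]
gripper_width: 0.528
grasp_force: 0.0
```

Emit:
{"op": "apply_moves", "data": {"series": [{"dx": 0, "dy": 0, "dz": 0, "turn": 0, "jaw": 1}, {"dx": 0, "dy": 0, "dz": 0, "turn": 0, "jaw": 1}, {"dx": 0, "dy": 0, "dz": 0, "turn": 0, "jaw": 1}, {"dx": 0, "dy": 0, "dz": 0, "turn": 0, "jaw": 1}, {"dx": 0, "dy": 0, "dz": 0, "turn": 0, "jaw": 1}]}}

```text
time: 11.63
tool_pos: [0.5105, 0.1597, 0.012]
tool_rot: [0.0, 0.98, 0.2, 0.002]
contact_force: [-0.7, -2.4, 6.1]
gripper_width: 0.275
grasp_force: 59.6
```

Emit:
{"op": "apply_moves", "data": {"series": [{"dx": 0, "dy": 0, "dz": -15, "turn": 0, "jaw": 1}, {"dx": 0, "dy": 0, "dz": -45, "turn": 0, "jaw": 1}, {"dx": 0, "dy": 0, "dz": -80, "turn": 0, "jaw": 1}, {"dx": 0, "dy": 0, "dz": -100, "turn": 0.07, "jaw": 1}, {"dx": 0, "dy": 0, "dz": -100, "turn": 0.135, "jaw": 1}]}}

```text
time: 12.05
tool_pos: [0.5123, 0.1605, 0.1161]
tool_rot: [-0.0, 0.991, 0.132, 0.005]
contact_force: [0.9, -0.5, -1.6]
gripper_width: 0.276
grasp_force: 59.1
```

Emit:
{"op": "apply_moves", "data": {"series": [{"dx": 0, "dy": 0, "dz": 0, "turn": 0, "jaw": 1}, {"dx": 0, "dy": 0, "dz": 0, "turn": 0, "jaw": 1}]}}

```text
time: 12.22
tool_pos: [0.5081, 0.1597, 0.1093]
tool_rot: [-0.0, 0.991, 0.134, -0.001]
contact_force: [-0.4, -0.4, -2.3]
gripper_width: 0.268
grasp_force: 59.1
```

```bash
python3 -c "
from go import *
print(state()['gripper_width'],state()['grasp_force'])
go(-.0266,0,.11)
b=grab_frame('top');a=grab_frame('scene')
for f,n in((a,'scene'),(b,'top')):
  for t in('sine_base','plate'):
    for d in spotter.outline_of(f,t)[:1]:print(n,t,d['conf'],np.round(d['extent']))
# base free corners in top image: sub-pixel lines
save(b,'t8.png')
g=cv2.cvtColor(b['pixels'],cv2.COLOR_RGB2GRAY)
d=spotter.outline_of(b,'sine_base')
r=d[0]['region'].astype(np.uint8);c=max(cv2.findContours(r,0,2)[0],key=cv2.contourArea)
print(cv2.approxPolyDP(c,3,True).reshape(-1,2).tolist())
print('pred base corners',proj(b,W(V,[[-.075,-.055,.02],[-.075,.055,.02],[.075,-.055,.02],[.075,.055,.02]])).round(1).tolist())
for A in(1.5,1.6,1.7):print(A,proj(a,W(V,PL(A,[[-.132,-.05,.02],[-.132,.05,.02],[-.132,.05,.008]]))).round(1).tolist())
r=spotter.outline_of(a,'plate')[0]['region'].astype(np.uint8);c=max(cv2.findContours(r,0,2)[0],key=cv2.contourArea)
print(cv2.approxPolyDP(c,3,True).reshape(-1,2).tolist())
"
```

```text
0.26784808665763427 59.06651437282562
move [-66.5 311.9  -0.7] turn 0.001 F [-0.4 -0.4 -2.3] t 12.2167
scene sine_base 0.96 [110. 190. 203. 271.]
scene plate 0.74 [113. 189. 196. 262.]
top sine_base 0.6 [288. 105. 365. 228.]
top plate 0.7 [290. 108. 359. 160.]
[[351, 105], [297, 118], [292, 147], [286, 158], [295, 174], [311, 228], [365, 213], [348, 155], [352, 146], [346, 135], [351, 127]]
pred base corners [[366.5, 212.7], [310.0, 226.9], [344.7, 137.7], [289.5, 151.1]]
1.5 [[111.7, 188.2], [185.0, 183.1], [185.0, 178.7]]
1.6 [[110.6, 195.0], [185.2, 189.7], [185.1, 184.4]]
1.7 [[109.6, 202.8], [185.5, 197.2], [185.3, 191.1]]
[[184, 191], [112, 197], [130, 263], [191, 256]]
```

Emit:
{"op": "apply_moves", "data": {"series": [{"dx": -25, "dy": 30, "dz": 0, "turn": 0, "jaw": 1}, {"dx": -45, "dy": 65, "dz": 0, "turn": 0, "jaw": 1}, {"dx": -60, "dy": 102, "dz": 0, "turn": 0, "jaw": 1}, {"dx": -67, "dy": 142, "dz": 0, "turn": 0, "jaw": 1}, {"dx": -67, "dy": 182, "dz": 0, "turn": 0, "jaw": 1}]}}

```text
time: 13.03
tool_pos: [0.491, -0.035, 0.1097]
tool_rot: [-0.0, 0.991, 0.134, -0.0]
contact_force: [0.3, 0.5, -1.6]
gripper_width: 0.274
grasp_force: 59.6
```

Emit:
{"op": "apply_moves", "data": {"series": [{"dx": 0, "dy": 40, "dz": 0, "turn": 0, "jaw": 1}, {"dx": 0, "dy": 80, "dz": 0, "turn": 0, "jaw": 1}, {"dx": 0, "dy": 115, "dz": 0, "turn": 0, "jaw": 1}, {"dx": 0, "dy": 130, "dz": 0, "turn": 0, "jaw": 1}, {"dx": 0, "dy": 130, "dz": 0, "turn": 0, "jaw": 1}]}}

```text
time: 13.45
tool_pos: [0.5275, -0.1622, 0.1102]
tool_rot: [0.001, 0.991, 0.132, 0.0]
contact_force: [-0.6, 1.1, -1.5]
gripper_width: 0.273
grasp_force: 59.9
```

```bash
python3 -c "
from go import *
go(-.0266,0,.027);print(where(),st()[1])
w=grab_frame('wrist')
s,p,M=st()
d=spotter.outline_of(w,'block_50')
for k in d[:2]:print(k['conf'],np.round(k['extent']))
x,y,_=where();v=W(V,[[x,y,0]])[0];zb=p[2]-.002
q=.012*np.array([[1,1],[1,-1],[-1,-1],[-1,1]]);u=[v[0],v[1],V[2]]
print(proj(w,W(u,np.c_[q,np.full(4,zb+.05)])).round().tolist(),proj(w,W(u,np.c_[q,np.full(4,zb)])).round().tolist())
d=spotter.outline_of(w,'sine_base')
for k in d[:1]:
  print(k['conf'],np.round(k['extent']));c=max(cv2.findContours(k['region'].astype(np.uint8),0,2)[0],key=cv2.contourArea);print(cv2.approxPolyDP(c,4,True).reshape(-1,2).tolist())
print(proj(w,W(V,[[-.075,-.055,.02],[-.075,.055,.02],[.03,-.055,.02],[.03,.055,.02]])).round().tolist())
"
```

```text
move [ 0.5 -3.6 83.2] turn -0.005 F [-0.6  1.1 -1.5] t 13.45
[-0.0271 -0.0035  0.1102] [ 0.52745724 -0.16216133  0.11016469]
0.78 [  0. 183.  65. 228.]
0.58 [232. 215. 292. 302.]
[[222.0, 251.0], [281.0, 251.0], [280.0, 302.0], [225.0, 302.0]] [[233.0, 211.0], [275.0, 211.0], [274.0, 248.0], [235.0, 248.0]]
0.57 [118.   0. 376. 238.]
[[118, 0], [134, 19], [145, 60], [179, 64], [170, 91], [191, 109], [201, 238], [222, 232], [242, 211], [279, 211], [284, 223], [294, 223], [299, 232], [315, 237], [321, 106], [340, 87], [329, 61], [356, 56], [364, 15], [375, 0]]
[[315.0, 240.0], [198.0, 240.0], [321.0, 125.0], [190.0, 126.0]]
```

```bash
python3 -c "
from go import *
go(-.0266,0,.027);print(where())
w=grab_frame('wrist')
k=spotter.outline_of(w,'sine_base')[0]
c=max(cv2.findContours(k['region'].astype(np.uint8),0,2)[0],key=cv2.contourArea);print(cv2.approxPolyDP(c,4,True).reshape(-1,2).tolist())
print(proj(w,W(V,[[-.075,-.055,.02],[-.075,.055,.02]])).round(1).tolist())
g=w['pixels'].astype(int)
print([int(i) for i in np.where(np.abs(np.diff(g[228,180:335].sum(1)))>40)[0]+180])
print(g[228,180:335:5].tolist())
"
```

```text
move [ 0.6  0.9 82.4] turn -0.0 F [-0.3  0.1 -2.7] t 13.6
[-0.0271  0.0008  0.1094]
[[130, 0], [145, 19], [156, 60], [184, 63], [176, 89], [196, 108], [206, 239], [236, 223], [241, 211], [275, 211], [299, 232], [320, 237], [327, 106], [347, 88], [338, 61], [369, 53], [378, 13], [388, 0]]
[[319.8, 240.3], [202.7, 240.3]]
[203, 204, 223, 224, 225, 233, 234, 236, 237, 283, 284, 285, 286, 294, 295, 296, 320, 321, 322]
[[47, 138, 110], [48, 138, 110], [50, 139, 112], [52, 140, 113], [54, 140, 114], [222, 228, 231], [228, 234, 239], [230, 235, 241], [230, 236, 241], [157, 162, 166], [128, 131, 132], [75, 78, 81], [139, 140, 141], [139, 141, 141], [136, 137, 138], [136, 137, 138], [139, 141, 142], [140, 142, 142], [139, 140, 140], [137, 139, 139], [142, 143, 144], [72, 74, 78], [129, 132, 134], [155, 159, 163], [234, 239, 244], [232, 237, 243], [229, 234, 240], [232, 237, 243], [230, 236, 241], [57, 141, 115], [55, 140, 115]]
```

Emit:
{"op": "apply_moves", "data": {"series": [{"dx": 0, "dy": 1, "dz": 30, "turn": 0, "jaw": 1}, {"dx": 0, "dy": 1, "dz": 55, "turn": 0, "jaw": 1}, {"dx": 0, "dy": 1, "dz": 72, "turn": 0, "jaw": 1}, {"dx": 0, "dy": 1, "dz": 80, "turn": 0, "jaw": 1}, {"dx": 0, "dy": 1, "dz": 80, "turn": 0, "jaw": 1}]}}

```text
time: 14.12
tool_pos: [0.5251, -0.158, 0.0275]
tool_rot: [-0.001, 0.991, 0.134, -0.002]
contact_force: [-0.5, 0.9, -1.9]
gripper_width: 0.274
grasp_force: 59.9
```

Emit:
{"op": "apply_moves", "data": {"series": [{"dx": 0, "dy": 0, "dz": 0, "turn": 0, "jaw": 1}, {"dx": 0, "dy": 0, "dz": 2, "turn": 0, "jaw": 1}, {"dx": 0, "dy": 0, "dz": 3, "turn": 0, "jaw": 1}, {"dx": 0, "dy": 0, "dz": 4, "turn": 0, "jaw": 1}, {"dx": 0, "dy": 0, "dz": 4, "turn": 0, "jaw": 1}]}}

```text
time: 14.53
tool_pos: [0.5274, -0.1601, 0.0266]
tool_rot: [0.0, 0.991, 0.134, 0.0]
contact_force: [-0.0, -0.8, -3.1]
gripper_width: 0.274
grasp_force: 59.9
```

Emit:
{"op": "apply_moves", "data": {"series": [{"dx": 0, "dy": 0, "dz": 1, "turn": 0, "jaw": 1}, {"dx": 0, "dy": 0, "dz": 2, "turn": 0, "jaw": 1}, {"dx": 0, "dy": 0, "dz": 2, "turn": 0, "jaw": 1}]}}

```text
time: 14.78
tool_pos: [0.5272, -0.16, 0.0241]
tool_rot: [0.0, 0.991, 0.133, 0.0]
contact_force: [0.4, -0.2, -2.7]
gripper_width: 0.271
grasp_force: 60.0
```

Emit:
{"op": "apply_moves", "data": {"series": [{"dx": 0, "dy": 0, "dz": 1, "turn": 0, "jaw": 1}, {"dx": 0, "dy": 0, "dz": 1.5, "turn": 0, "jaw": 1}, {"dx": 0, "dy": 0, "dz": 1.5, "turn": 0, "jaw": 1}]}}

```text
time: 15.03
tool_pos: [0.5272, -0.16, 0.024]
tool_rot: [-0.0, 0.991, 0.134, -0.0]
contact_force: [-3.9, 1.1, 7.1]
gripper_width: 0.277
grasp_force: 61.2
```

Emit:
{"op": "apply_moves", "data": {"series": [{"dx": 0, "dy": 0, "dz": 1, "turn": 0, "jaw": 1}, {"dx": 0, "dy": 0, "dz": 1, "turn": 0, "jaw": 1}]}}

```text
time: 15.2
tool_pos: [0.5273, -0.16, 0.024]
tool_rot: [-0.0, 0.991, 0.134, -0.001]
contact_force: [-7.8, 3.4, 13.8]
gripper_width: 0.276
grasp_force: 62.0
```

Block is seated on the base. I unload, open and lift off.

Emit:
{"op": "apply_moves", "data": {"series": [{"dx": 0, "dy": 0, "dz": -2, "turn": 0, "jaw": 1}, {"dx": 0, "dy": 0, "dz": -2, "turn": 0, "jaw": 0.45}, {"dx": 0, "dy": 0, "dz": -2, "turn": 0, "jaw": 0.45}, {"dx": 0, "dy": 0, "dz": -2, "turn": 0, "jaw": 0.45}, {"dx": 0, "dy": 0, "dz": -2, "turn": 0, "jaw": 0.45}]}}

```text
time: 15.62
tool_pos: [0.527, -0.1599, 0.0232]
tool_rot: [-0.0, 0.991, 0.133, -0.0]
contact_force: [-0.2, -0.1, 0.7]
gripper_width: 0.554
grasp_force: 0.0
```

Emit:
{"op": "apply_moves", "data": {"series": [{"dx": 0, "dy": 0, "dz": -5, "turn": 0, "jaw": 0.45}, {"dx": 0, "dy": 0, "dz": -25, "turn": 0, "jaw": 0.45}, {"dx": 0, "dy": 0, "dz": -60, "turn": 0, "jaw": 0.45}, {"dx": 0, "dy": 0, "dz": -90, "turn": 0, "jaw": 0.45}, {"dx": 0, "dy": 0, "dz": -90, "turn": 0, "jaw": 0.45}]}}

```text
time: 16.03
tool_pos: [0.5313, -0.1618, 0.1213]
tool_rot: [0.003, 0.991, 0.134, 0.005]
contact_force: [0.8, -0.2, 0.5]
gripper_width: 0.55
grasp_force: 0.0
```

```bash
python3 -c "
from go import *
grab_frame('wrist');w=grab_frame('wrist');print(where(),state()['contact_force'])
k=spotter.outline_of(w,'block_50')
for d in k[:3]:
  c=max(cv2.findContours(d['region'].astype(np.uint8),0,2)[0],key=cv2.contourArea);print(d['conf'],np.round(d['extent']),cv2.approxPolyDP(c,2,True).reshape(-1,2).tolist())
q=.012*np.array([[1,1],[1,-1],[-1,-1],[-1,1]])
for z in(.07,.02):print(z,proj(w,W(V,np.c_[q+[-.0266,0],np.full(4,z)])).round(1).tolist())
k=spotter.outline_of(w,'sine_base')[0]
c=max(cv2.findContours(k['region'].astype(np.uint8),0,2)[0],key=cv2.contourArea);print(cv2.approxPolyDP(c,4,True).reshape(-1,2).tolist())
print(proj(w,W(V,[[-.075,-.055,.02],[-.075,.055,.02]])).round(1).tolist())
"
```

```text
[-0.0259 -0.0021  0.1157] [ 0.80958915 -0.55488197 -0.45421424]
0.82 [242. 181. 276. 229.] [[270, 180], [245, 182], [241, 196], [244, 224], [262, 225], [273, 222], [273, 190]]
0.74 [  0. 183.  71. 229.] [[58, 184], [52, 182], [0, 197], [0, 225], [11, 226], [64, 205], [66, 200]]
0.07 [[239.3, 193.3], [271.6, 193.2], [271.3, 223.5], [239.9, 223.6]]
0.02 [[242.9, 179.0], [269.1, 178.9], [268.9, 203.9], [243.4, 204.0]]
[[116, 0], [146, 31], [154, 68], [183, 74], [183, 81], [175, 84], [175, 96], [194, 113], [202, 224], [215, 224], [220, 239], [301, 237], [303, 227], [315, 220], [317, 116], [337, 89], [327, 70], [350, 65], [358, 29], [381, 0]]
[[312.9, 239.5], [199.7, 239.9]]
```

The block stands in place within about 1 mm, by wrist pixels (242–276, 181–229) against the prediction. Now I go over and behind the upright plate with shut jaws.

Emit:
{"op": "apply_moves", "data": {"series": [{"dx": 0, "dy": 0, "dz": -40, "turn": 0, "jaw": 1}, {"dx": 0, "dy": 0, "dz": -80, "turn": 0, "jaw": 1}, {"dx": 20, "dy": 0, "dz": -95, "turn": 0, "jaw": 1}, {"dx": 55, "dy": 0, "dz": -95, "turn": 0, "jaw": 1}, {"dx": 95, "dy": 0, "dz": -95, "turn": 0, "jaw": 1}]}}

```text
time: 16.65
tool_pos: [0.6192, -0.135, 0.209]
tool_rot: [0.0, 0.991, 0.133, 0.0]
contact_force: [0.3, 0.3, -0.3]
gripper_width: -0.0
grasp_force: 0.0
```

Emit:
{"op": "apply_moves", "data": {"series": [{"dx": 35, "dy": 0, "dz": 0, "turn": 0, "jaw": 1}, {"dx": 52, "dy": 0, "dz": 0, "turn": 0, "jaw": 1}, {"dx": 52, "dy": 0, "dz": 0, "turn": 0, "jaw": 1}, {"dx": 52, "dy": 0, "dz": 0, "turn": 0, "jaw": 1}]}}

```text
time: 16.98
tool_pos: [0.668, -0.1205, 0.2055]
tool_rot: [-0.001, 0.991, 0.134, -0.002]
contact_force: [-0.3, 0.6, 0.6]
gripper_width: -0.001
grasp_force: 0.0
```

```bash
python3 -c "
from go import *
grab_frame('scene');a=grab_frame('scene');print(where(),state()['contact_force'])
print('plate top corners'); 
for A in(1.55,1.6,1.65,1.7):print(A,proj(a,W(V,PL(A,[[-.132,-.05,.02],[-.132,.05,.02]]))).round(1).tolist())
r=spotter.outline_of(a,'plate')[0]['region'].astype(np.uint8);c=max(cv2.findContours(r,0,2)[0],key=cv2.contourArea)
print(cv2.approxPolyDP(c,3,True).reshape(-1,2).tolist())
b=grab_frame('top');r=spotter.outline_of(b,'plate')[0]['region'].astype(np.uint8);c=max(cv2.findContours(r,0,2)[0],key=cv2.contourArea)
print(cv2.approxPolyDP(c,3,True).reshape(-1,2).tolist());print(proj(b,W(V,PL(1.63,[[-.132,-.05,.02],[-.132,.05,.02],[-.132,-.05,.008],[-.132,.05,.008]]))).round().tolist())
go(.118,0,.1356)
"
```

```text
[ 0.1186 -0.0011  0.2068] [-0.28929255  0.61883893  0.19116029]
plate top corners
1.55 [[111.1, 191.5], [185.1, 186.3]]
1.6 [[110.6, 195.0], [185.2, 189.7]]
1.65 [[110.1, 198.8], [185.4, 193.4]]
1.7 [[109.6, 202.8], [185.5, 197.2]]
[[184, 190], [112, 196], [130, 263], [192, 257]]Traceback (most recent call last):
  File "<string>", line 8, in <module>
    b=grab_frame('top');r=spotter.outline_of(b,'plate')[0]['region'].astype(np.uint8);c=max(cv2.findContours(r,0,2)[0],key=cv2.contourArea)
                          ~~~~~~~~~~~~~~~~~~~~~~~~~~~~~^^^
IndexError: list index out of range
```

Emit:
{"op": "apply_moves", "data": {"series": [{"dx": 0, "dy": -1, "dz": 30, "turn": 0, "jaw": 1}, {"dx": 0, "dy": -1, "dz": 60, "turn": 0, "jaw": 1}, {"dx": 0, "dy": -1, "dz": 71, "turn": 0, "jaw": 1}, {"dx": 0, "dy": -1, "dz": 71, "turn": 0, "jaw": 1}, {"dx": -8, "dy": -1, "dz": 71, "turn": 0, "jaw": 1}]}}

```text
time: 17.65
tool_pos: [0.6608, -0.1221, 0.1374]
tool_rot: [-0.0, 0.991, 0.134, -0.0]
contact_force: [-0.5, -0.2, 0.9]
gripper_width: -0.002
grasp_force: 0.0
```

Emit:
{"op": "apply_moves", "data": {"series": [{"dx": -5, "dy": 0, "dz": 0, "turn": 0, "jaw": 1}, {"dx": -10, "dy": 0, "dz": 0, "turn": 0, "jaw": 1}, {"dx": -15, "dy": 0, "dz": 0, "turn": 0, "jaw": 1}, {"dx": -19, "dy": 0, "dz": 0, "turn": 0, "jaw": 1}, {"dx": -23, "dy": 0, "dz": 0, "turn": 0, "jaw": 1}]}}

```text
time: 18.07
tool_pos: [0.6422, -0.1283, 0.1426]
tool_rot: [0.001, 0.991, 0.134, 0.006]
contact_force: [6.7, 3.0, 4.8]
gripper_width: -0.002
grasp_force: 3.6
```

```bash
python3 -c "
from go import *
print(where(),state()['contact_force'])"
```

```text
[ 0.0925 -0.0013  0.1426] [6.65445235 2.99512253 4.83021295]
```

Emit:
{"op": "apply_moves", "data": {"series": [{"dx": -6, "dy": 0, "dz": -3, "turn": 0, "jaw": 1}, {"dx": -15, "dy": 0, "dz": -3, "turn": 0, "jaw": 1}, {"dx": -24, "dy": 0, "dz": -3, "turn": 0, "jaw": 1}, {"dx": -33, "dy": 0, "dz": -3, "turn": 0, "jaw": 1}, {"dx": -41, "dy": 0, "dz": -2, "turn": 0, "jaw": 1}]}}

```text
time: 18.48
tool_pos: [0.6015, -0.1397, 0.143]
tool_rot: [0.002, 0.991, 0.133, 0.005]
contact_force: [6.7, 1.4, -1.8]
gripper_width: 0.001
grasp_force: 2.6
```

```bash
cat > ang.py <<'E'
from go import *
from scipy.optimize import brentq
a=grab_frame('scene');k=spotter.outline_of(a,'plate')
x,y,z=where();print(x,y,z,np.round(state()['contact_force'],1),state()['time'])
f=lambda t:(x-.009-.06)*np.sin(t)+(z+.008-.03)*np.cos(t)-.02
print('a from tip',round(brentq(f,.2,1.9),3))
if k:
  c=max(cv2.findContours(k[0]['region'].astype(np.uint8),0,2)[0],key=cv2.contourArea);print(k[0]['conf'],cv2.approxPolyDP(c,3,True).reshape(-1,2).tolist())
for A in(.5236,.6,.7,.8,.9,1,1.1,1.2,1.3):print(A,proj(a,W(V,PL(A,[[-.132,-.05,.02],[-.132,.05,.02]]))).round(1).tolist())
E
python3 ang.py
```

```text
0.0489 -0.0014 0.1426 [ 2.2 -0.9  0.5] 18.5833
a from tip 1.241
0.91 [[183, 168], [160, 170], [152, 186], [139, 182], [135, 172], [117, 173], [129, 261], [192, 253]]
0.5236 [[127.4, 171.2], [186.8, 167.5]]
0.6 [[126.2, 169.6], [186.5, 165.8]]
0.7 [[124.5, 168.2], [186.1, 164.4]]
0.8 [[122.8, 167.5], [185.8, 163.6]]
0.9 [[121.0, 167.6], [185.5, 163.7]]
1 [[119.3, 168.7], [185.2, 164.6]]
1.1 [[117.6, 170.6], [185.1, 166.4]]
1.2 [[116.0, 173.5], [184.9, 169.1]]
1.3 [[114.5, 177.4], [184.9, 172.8]]
```

Emit:
{"op": "apply_moves", "data": {"series": [{"dx": -9, "dy": 0, "dz": 2, "turn": 0, "jaw": 1}, {"dx": -18, "dy": 0, "dz": 5, "turn": 0, "jaw": 1}, {"dx": -27, "dy": 0, "dz": 9, "turn": 0, "jaw": 1}, {"dx": -35, "dy": 0, "dz": 13, "turn": 0, "jaw": 1}, {"dx": -43, "dy": 0, "dz": 18, "turn": 0, "jaw": 1}]}}

```text
time: 19.0
tool_pos: [0.5593, -0.1517, 0.1251]
tool_rot: [0.002, 0.991, 0.134, 0.003]
contact_force: [1.4, -0.6, 6.8]
gripper_width: 0.0
grasp_force: 2.8
```

```bash
python3 ang.py|head -3; python3 -c "
from go import *
a=grab_frame('scene');k=spotter.outline_of(a,'block_50')
for d in k:print(d['conf'],np.round(d['extent']))"
```

```text
0.0048 -0.0012 0.1231 [ 1.  -0.9  1.2] 19.1
a from tip 0.837
0.89 [[185, 164], [161, 164], [155, 179], [144, 175], [141, 167], [122, 168], [128, 258], [192, 251]]
0.73 [353. 172. 369. 199.]
0.68 [346. 245. 373. 272.]
0.63 [300. 156. 309. 182.]
0.58 [265. 191. 281. 217.]
0.57 [368. 272. 399. 317.]
```

Emit:
{"op": "apply_moves", "data": {"series": [{"dx": -4, "dy": 0, "dz": 3, "turn": 0, "jaw": 1}, {"dx": -8, "dy": 0, "dz": 6, "turn": 0, "jaw": 1}, {"dx": -12, "dy": 0, "dz": 9, "turn": 0, "jaw": 1}, {"dx": -15, "dy": 0, "dz": 12, "turn": 0, "jaw": 1}, {"dx": -15, "dy": 0, "dz": 12, "turn": 0, "jaw": 1}]}}

```text
time: 19.62
tool_pos: [0.5433, -0.1549, 0.1101]
tool_rot: [0.001, 0.991, 0.134, 0.0]
contact_force: [0.2, -0.5, 3.5]
gripper_width: -0.0
grasp_force: 1.2
```

```bash
python3 ang.py|head -3
```

```text
-0.0098 -0.0005 0.1099 [ 0.2 -1.5  3.2] 19.7167
a from tip 0.67
0.87 [[184, 166], [164, 166], [163, 175], [156, 181], [151, 181], [141, 168], [126, 170], [129, 256], [191, 249]]
```

Emit:
{"op": "apply_moves", "data": {"series": [{"dx": -1.5, "dy": 0, "dz": 1.5, "turn": 0, "jaw": 1}, {"dx": -3, "dy": 0, "dz": 3, "turn": 0, "jaw": 1}, {"dx": -4, "dy": 0, "dz": 4.5, "turn": 0, "jaw": 1}, {"dx": -4, "dy": 0, "dz": 4.5, "turn": 0, "jaw": 1}]}}

```text
time: 20.05
tool_pos: [0.5395, -0.1557, 0.1055]
tool_rot: [0.0, 0.991, 0.134, 0.0]
contact_force: [-0.6, -1.3, 4.6]
gripper_width: -0.004
grasp_force: 1.9
```

Emit:
{"op": "apply_moves", "data": {"series": [{"dx": -1, "dy": 0, "dz": 1.5, "turn": 0, "jaw": 1}, {"dx": -2, "dy": 0, "dz": 2.5, "turn": 0, "jaw": 1}, {"dx": -2, "dy": 0, "dz": 2.5, "turn": 0, "jaw": 1}]}}

```text
time: 20.3
tool_pos: [0.5376, -0.1563, 0.103]
tool_rot: [0.0, 0.991, 0.134, 0.0]
contact_force: [-0.5, -1.4, 4.6]
gripper_width: 0.0
grasp_force: 2.0
```

```bash
python3 ang.py|head -3
```

```text
-0.0158 -0.0005 0.103 [ 0.1 -0.7  5.5] 20.4
a from tip 0.591
0.8 [[184, 166], [164, 168], [159, 182], [152, 182], [144, 169], [126, 171], [129, 255], [191, 249]]
```

Emit:
{"op": "apply_moves", "data": {"series": [{"dx": -1, "dy": 0, "dz": 1, "turn": 0, "jaw": 1}, {"dx": -1.7, "dy": 0, "dz": 2, "turn": 0, "jaw": 1}, {"dx": -1.7, "dy": 0, "dz": 2, "turn": 0, "jaw": 1}]}}

```text
time: 20.65
tool_pos: [0.5359, -0.1568, 0.1011]
tool_rot: [0.0, 0.991, 0.134, 0.0]
contact_force: [0.0, -1.6, 5.0]
gripper_width: -0.001
grasp_force: 2.0
```

Emit:
{"op": "apply_moves", "data": {"series": [{"dx": -0.8, "dy": 0, "dz": 1, "turn": 0, "jaw": 1}, {"dx": -0.8, "dy": 0, "dz": 1, "turn": 0, "jaw": 1}]}}

```text
time: 20.82
tool_pos: [0.5352, -0.1569, 0.1001]
tool_rot: [0.0, 0.991, 0.134, 0.0]
contact_force: [-0.9, -1.4, 5.1]
gripper_width: 0.001
grasp_force: 2.2
```

Emit:
{"op": "apply_moves", "data": {"series": [{"dx": -0.8, "dy": 0, "dz": 1, "turn": 0, "jaw": 1}, {"dx": -0.8, "dy": 0, "dz": 1, "turn": 0, "jaw": 1}]}}

```text
time: 20.98
tool_pos: [0.5343, -0.1572, 0.099]
tool_rot: [0.0, 0.991, 0.134, -0.0]
contact_force: [-1.0, -1.0, 5.4]
gripper_width: 0.001
grasp_force: 2.2
```

```bash
python3 ang.py|head -3
```

```text
-0.0192 -0.0005 0.099 [-0.3 -1.   6.1] 21.0833
a from tip 0.546
0.91 [[184, 167], [166, 168], [158, 182], [150, 180], [142, 169], [126, 172], [128, 255], [191, 248]]
```

Nearly there (about 0.54 rad). I go on in sub-millimetre steps.

Emit:
{"op": "apply_moves", "data": {"series": [{"dx": -0.7, "dy": 0, "dz": 0.8, "turn": 0, "jaw": 1}, {"dx": -0.7, "dy": 0, "dz": 0.8, "turn": 0, "jaw": 1}]}}

```text
time: 21.25
tool_pos: [0.5337, -0.1573, 0.0982]
tool_rot: [0.0, 0.991, 0.134, 0.0]
contact_force: [0.1, -1.0, 6.5]
gripper_width: -0.001
grasp_force: 2.2
```

Emit:
{"op": "apply_moves", "data": {"series": [{"dx": -0.7, "dy": 0, "dz": 0.8, "turn": 0, "jaw": 1}, {"dx": -0.7, "dy": 0, "dz": 0.8, "turn": 0, "jaw": 1}]}}

```text
time: 21.42
tool_pos: [0.5331, -0.1575, 0.0974]
tool_rot: [0.0, 0.991, 0.134, 0.0]
contact_force: [-0.1, -1.8, 5.2]
gripper_width: 0.003
grasp_force: 2.2
```

Emit:
{"op": "apply_moves", "data": {"series": [{"dx": -0.6, "dy": 0, "dz": 0.7, "turn": 0, "jaw": 1}, {"dx": -0.6, "dy": 0, "dz": 0.7, "turn": 0, "jaw": 1}]}}

```text
time: 21.58
tool_pos: [0.5326, -0.1576, 0.0968]
tool_rot: [0.0, 0.991, 0.134, 0.0]
contact_force: [-0.3, -0.7, 5.5]
gripper_width: -0.003
grasp_force: 2.2
```

Emit:
{"op": "apply_moves", "data": {"series": [{"dx": -0.6, "dy": 0, "dz": 0.7, "turn": 0, "jaw": 1}, {"dx": -0.6, "dy": 0, "dz": 0.7, "turn": 0, "jaw": 1}]}}

```text
time: 21.75
tool_pos: [0.5326, -0.1577, 0.0967]
tool_rot: [0.0, 0.991, 0.134, 0.001]
contact_force: [0.3, -0.4, 7.3]
gripper_width: 0.001
grasp_force: 3.2
```

Emit:
{"op": "apply_moves", "data": {"series": [{"dx": -0.6, "dy": 0, "dz": 0.7, "turn": 0, "jaw": 1}, {"dx": -0.6, "dy": 0, "dz": 0.7, "turn": 0, "jaw": 1}]}}

```text
time: 21.92
tool_pos: [0.5326, -0.1578, 0.0967]
tool_rot: [0.0, 0.991, 0.134, 0.001]
contact_force: [0.2, 1.0, 8.4]
gripper_width: -0.003
grasp_force: 4.2
```

```bash
python3 ang.py|head -3
```

```text
-0.0211 -0.0006 0.0967 [0.2 1.4 8.9] 22.0167
a from tip 0.52
0.88 [[185, 168], [164, 169], [158, 183], [149, 180], [145, 171], [127, 174], [129, 255], [191, 249]]
```

Contact: motion has stopped and the force is rising at a = 0.52 rad. I give one gentle extra press, then lift straight off.

Emit:
{"op": "apply_moves", "data": {"series": [{"dx": 0, "dy": 0, "dz": 0.8, "turn": 0, "jaw": 1}, {"dx": 0, "dy": 0, "dz": 0.8, "turn": 0, "jaw": 1}, {"dx": 0, "dy": 0, "dz": 0.8, "turn": 0, "jaw": 1}]}}

```text
time: 22.27
tool_pos: [0.5326, -0.1578, 0.0966]
tool_rot: [0.0, 0.991, 0.134, 0.001]
contact_force: [-1.4, 1.6, 12.5]
gripper_width: 0.0
grasp_force: 5.2
```

Emit:
{"op": "apply_moves", "data": {"series": [{"dx": 1, "dy": 0, "dz": -2, "turn": 0, "jaw": 1}, {"dx": 1, "dy": 0, "dz": -6, "turn": 0, "jaw": 1}, {"dx": 1, "dy": 0, "dz": -25, "turn": 0, "jaw": 1}, {"dx": 1, "dy": 0, "dz": -60, "turn": 0, "jaw": 1}, {"dx": 1, "dy": 0, "dz": -100, "turn": 0, "jaw": 1}]}}

```text
time: 22.68
tool_pos: [0.5293, -0.1561, 0.1906]
tool_rot: [-0.003, 0.991, 0.134, -0.004]
contact_force: [1.2, -0.1, -1.0]
gripper_width: -0.003
grasp_force: 0.0
```

Emit:
{"op": "apply_moves", "data": {"series": [{"dx": -40, "dy": -10, "dz": -20, "turn": 0, "jaw": 1}, {"dx": -80, "dy": -10, "dz": -20, "turn": 0, "jaw": 1}, {"dx": -110, "dy": -10, "dz": -20, "turn": 0, "jaw": 1}, {"dx": -110, "dy": -10, "dz": -20, "turn": 0, "jaw": 1}]}}

```text
time: 23.02
tool_pos: [0.4192, -0.177, 0.2128]
tool_rot: [-0.0, 0.991, 0.132, -0.002]
contact_force: [0.2, 0.7, -1.3]
gripper_width: 0.002
grasp_force: 0.0
```

```bash
python3 ang.py|head -8; python3 -c "
from go import *
a=grab_frame('scene')
for A in(.48,.5236,.56):print(A,proj(a,W(V,PL(A,[[-.132,-.05,.02],[-.132,.05,.02]]))).round(1).tolist())
for d in spotter.outline_of(a,'block_50'):print(d['conf'],np.round(d['extent']),a['pixels'][d['region']].mean(0).round())
w=grab_frame('wrist')
for d in spotter.outline_of(w,'block_50')[:3]:print('w',d['conf'],np.round(d['extent']))
q=.012*np.array([[1,1],[1,-1],[-1,-1],[-1,1]])
for z in(.07,.02):print(z,proj(w,W(V,np.c_[q+[-.0266,0],np.full(4,z)])).round(1).tolist())
"
```

```text
-0.1325 0.0104 0.213 [ 0.3  0.5 -0.1] 23.1167
a from tip 0.687
0.83 [[185, 168], [127, 173], [128, 255], [191, 249]]
0.5236 [[127.4, 171.2], [186.8, 167.5]]
0.6 [[126.2, 169.6], [186.5, 165.8]]
0.7 [[124.5, 168.2], [186.1, 164.4]]
0.8 [[122.8, 167.5], [185.8, 163.6]]
0.9 [[121.0, 167.6], [185.5, 163.7]]
0.48 [[128.2, 172.3], [187.0, 168.5]]
0.5236 [[127.4, 171.2], [186.8, 167.5]]
0.56 [[126.8, 170.4], [186.7, 166.6]]
0.98 [348. 245. 375. 273.] [142. 142. 144.]
0.78 [367. 272. 397. 315.] [135. 135. 135.]
0.77 [265. 189. 282. 216.] [170. 150.  41.]
0.62 [352. 170. 372. 199.] [176.  97.  39.]
0.59 [298. 155. 309. 185.] [172. 153.  45.]
0.38 [125. 170. 192. 258.] [210. 214. 217.]
w 0.96 [  5. 160.  53. 195.]
w 0.66 [ 59.  74. 116. 100.]
0.07 [[258.4, 60.4], [283.2, 60.4], [282.7, 86.7], [258.5, 86.7]]
0.02 [[258.7, 68.8], [279.7, 68.7], [279.4, 91.0], [258.8, 91.0]]
```

The plate's corners in the scene view, (127,173) and (185,168), fit 30°. Motion stopped firmly at contact, the gripper is clear, and the other blocks haven't moved. Handing in.

```bash
python3 -c "
from plant import ticket
print(ticket.job_done())"
```

```text
the job is handed in; nothing more can be done
None
```

The sine plate rests on the 50 mm block at about 30 degrees (0.52 rad measured), with the gripper clear of everything; I handed the job in at about 23 s and got no verdict back.

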